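# Snap the cap onto a gem cassette in the capping press

### The job

Squeeze the two pink handles of the capping press together until the white cap on the mint gem cassette gives and snaps on, stopping there so that the cassette is not crushed. Let the handles spring open, then take the cassette out and set it down gently, standing on its underside as it stood in the press, in the empty half of the white tray. Leave the polish bottles and the other tray things where they are.

Things in the scene. Friction and masses are not known exactly. Their poses are not given: they have to be found in the camera images.
- press: white bench capping press with two hinged handles, fixed; origin on the table below the middle of its seat, +x along the handles from the hinge (x = -90 mm, nearest the robot, pins 68 mm high) to the pink paddles, +y to the left jaw. Base plate 12 mm high, x -115 to +95, y +-65 mm. Steel handle bars 12 mm thick at 50 mm height bow out to 98 mm overall beside the seat
- press_bridge (a point): top centre of the white bridge over the handle bars, 76 mm above the table, 28 mm along press x by 130 mm along y, 85 mm from the seat towards the paddles
- shelf_edge (a point): lower front edge (nearest the robot), at its middle, of a clear pale-blue shelf fixed over the paddles: 165 mm above the table, 125 mm from the seat; it runs 90 mm on along press x and 180 mm to each side, carries four bottles near its ends, posts at y = +-165 mm. Reach the paddles with fingers leaning 30 to 40 degrees from vertical, pointing down and to press +x, under this edge
- press_seat (a point): centre of the black seat block's top, 30 mm above the table, 26 mm (x) by 50 mm (y), where the cassette stands between the grey jaw pads; axes as the press
- paddle_left (a point): middle of the outer face of the left pink paddle (+y side of the press); moves with the handle. Paddles are 60 mm along the handle, 10 mm thick, 24 mm high, centred 55 mm above the table and 135 mm from the seat along press +x; open, the two outer faces are 68 mm apart; squeezing them about 18 to 28 mm closer snaps the cap
- paddle_right (a point): the same on the right paddle (-y side)
- handle_left (a joint): angle of the left handle, rad, 0 = sprung open, grows as it closes (stop at 0.10). The right handle is geared to it and mirrors it. A spring opens both when let go. Paddle middles are 225 mm from the hinge, jaw pads 90 mm
- cassette: gem cassette 32 (x) by 46 (y) by 34 mm high, about 80 g: mint body, y -23 to +1 mm, black neck, white snap cap at its +y end; origin under its middle. It starts standing loose on the press seat, its y along the press's y, with 1 to 5 mm of free play in all between the jaw pads (the left pad is on a set screw whose setting differs each time)
- cassette_grip (a point): point in the middle of the mint body, 21 mm above its underside and 9 mm from the origin towards -y: grip here across x (32 mm wide); the seat block below is narrower than the cassette, so fingertips may pass down beside it
- cassette_cap (a joint): how far the cap is pushed on, m (noisy): 0 = loose, 9 mm gap to the mint body. Resistance climbs to a peak (about 12 N on each paddle, of which the handle spring is 2 N), falls away from 0.002 on, and past 0.005 the cap pulls itself to 0.0070 = snapped on (2 mm gap) and stays. Beyond 0.009 (no gap) it is crushed; that takes less force than the peak, so stop squeezing once it has given
- tray: white melamine tray 190 (x) by 230 (y) by 20 mm high, fixed, floor 5 mm above the table, 5 mm walls, a 5 mm divider along its x axis at y = 0 makes two halves; origin under its middle
- tray_empty (a point): centre of the floor of the empty half (180 x 107 mm, on the tray's -y side)
- turntable: clear acrylic turntable, 190 mm across, top 18 mm high, carrying three polish bottles; tray and turntable may change sides
- pusher: stainless nail pusher, a rod 125 mm long, 8 mm thick, lying in the full half of the tray; origin under its middle
- separator: mint hard-silicone toe separator, 85 x 35 x 18 mm, in the full half of the tray
- buffer: black buffer block 30 x 55 x 26 mm, in the full half of the tray
- bottle_red: closed red polish bottle, 30 mm wide, 76 mm tall, standing on the turntable; origin under its foot
- bottle_blue: closed blue polish bottle, 30 mm wide, 76 mm tall, standing on the turntable; origin under its foot
- bottle_pink: closed pink polish bottle, 30 mm wide, 76 mm tall, standing on the turntable; origin under its foot
Mind the look-alikes: they are no part of the job. Leave any orange or red look-alike of the cassette alone.

How it is judged (in metres and radians):
On the way:
1. the cap snaps on while the cassette is in the press and the handles are squeezed (value of joint cassette_cap above 0.0058 m and value of joint handle_left above 0.03 rad and distance between cassette and press_seat below 0.02 m), for 0.05 s.
At the end, for the whole second after the job is handed in: The cap is snapped on (5.8 to 9 mm) and the cassette stands at rest on its underside (within 0.1 rad) on the floor of the empty half of the tray, its middle at least about 5 mm inside that half's walls; the handles have sprung open (below 0.015 rad) (value of joint cassette_cap between 0.0058 and 0.009 m and x of cassette in the frame of tray_empty between -0.085 and 0.085 m and y of cassette in the frame of tray_empty between -0.05 and 0.05 m and z of cassette in the frame of tray_empty between -0.003 and 0.004 m and angle between cassette's own z axis and vertical below 0.1 rad and linear speed of cassette below 0.02 m/s and value of joint handle_left below 0.015 rad); the robot touches nothing.
It fails at once if the cassette is crushed: the cap is pressed beyond 9 mm (value of joint cassette_cap above 0.009 m).
It fails at once if the cassette is dropped or banged into the tray (over 60 N) (contact force between cassette and tray above 60 N).
It fails at once if a polish bottle, the pusher, the separator or the buffer is moved by over 30 mm, or a bottle is tipped (distance of any of pusher, separator, buffer, bottle_red, bottle_blue, bottle_pink from where it was at the start of the episode above 0.03 m or angle between any of bottle_red, bottle_blue, bottle_pink's own z axis and vertical above 0.5 rad).
It also fails if it takes over 61 s, if anything falls off the work surface, if the arm or the gripper's body presses on something with over 40 N, if the wrist force passes 120 N, or if a joint passes its speed limit or range.

### The arm

A 6-joint arm with a two-finger parallel gripper is mounted at the origin on the work surface. World frame = base frame: x ahead of the robot, y to its left, z up, the work surface at z = 0. Lengths are in m, angles in degrees, forces in N, time in s.
With the tool pointing down it reaches from about 0.4 to 0.825 m from the base axis. Payload 7 kg.
Tool frame: the origin (TCP) lies between the finger pads; the fingertips stand 11 mm ahead of it and the grasp point (between the pads) lies 8 mm behind it (r.tcp_to_tips is the distance from the TCP to the fingertips, in m); x points along the fingers, y is the direction in which the jaws open and shut, and the axes are right-handed (so a half turn about x gives the same grasp; the last joint's range is limited). The gripper opens to 88 mm and grips with 3 to 60 N. Pads are 19 mm wide; open, the fingers measure 130 mm over their backs; the gripper's body (78 mm by 193 mm) begins 47 mm behind the grasp point.
Start: joints at [89.215, 20.546, 0.682, 0, -70.136, -16.507], TCP at [0.201, 0.644, 0.238] pointing down, gripper open.
Joint ranges: [-176.03, 176.03], [-82.01, 121.73], [-58.28, 71.71], [-173.87, 95.51], [-174.79, -0.11], [-173.66, 173.66]. Speed limits (degrees/s): [136.94, 136.94, 172.46, 180, 180, 180].

### API

Orientations are given as [roll, pitch, yaw] about the fixed x, y, z axes, in that order (R = Rz(yaw) Ry(pitch) Rx(roll)).
In Python, from plant import r gives the robot as it stands.
- The arm moves only by the tool arm_command, never from a script. Its argument "plan" is a list of rows, each an object of numbers: "dx", "dy", "dz": the shift along the tool's x, y, z each as a share of 0.02 m, from -1 to 1; "wx", "wy", "wz": the turn, a rotation vector about the tool's x, y, z each as a share of 0.08 rad, from -1 to 1. In form: [{"dx": .., "dy": .., "dz": .., "wx": .., "wy": .., "wz": ..}, ...]. A call has 1 to 20 rows; each row shifts and turns the pose as measured when the row begins, along the tool's axes as they then stand; what a row does not reach is not made up. A row lasts 1/12 s, in which the tool goes at most 41.7 mm and 7.16 degrees, less where a joint would pass 70% of its speed; a pose out of reach is approached as far as the arm can. A call with a number of a shift or a turn outside -1 to 1 is refused whole. A call with a gripper value outside its range is refused whole. "fingers" is the closure, from -1 (fully open) to 1 (shut), so that 0 is half open, set as the call begins (left out, the last holds). The fingers move at their own pace and stop on an object; "force" is the grip in N (left out, the last holds). Time passes only in rows, so rows that do not move let the fingers close. It gives the time, the measured TCP pose, the force and the opening at its end, in the units of the state.
- r.get_state(): the state, without advancing time (a new reading comes with each control period).
- r.capture(name): name is "scene" or "top"; returns (picture, depth): 480x640x3 uint8, red, green, blue; 480x640 float32, m along the optical axis (not along the pixel's ray), 0 where there is no reading.
- r.camera_model(name): a dict with "vertical_fov" (degrees; the focal length in pixels is half the picture's height over the tangent of half this angle, whatever the lens; pixels are square), "cx", "cy" (the principal point, pixels), "dist" ([k1, k2, p1, p2, k3] as OpenCV has them; the pictures are not rectified), "R" (3x3) and "t" (3): a world point X has camera coordinates R X + t. Camera axes: x right, y down, z forward; pixel columns grow to the right and rows downward; lengths in m; the calibration is good to about 2 mm. A picture is of the moment at which its call begins. camera_model takes no time and is no camera call.
- r.close_job(): hands the job in, once; it reports no verdict.
Trained networks look in the newest picture that a camera, given by its name, has taken for a name from the list of things; names that differ only in an ending like _2 or _b are one class to them, and where a whole thing is asked for, a point or a joint stands for the part that bears it (a point fixed in the world has none). Each returns a list of dicts, best first, with "score" (0 to 1); they miss things now and then, are a little off and sometimes report something else, mostly with a low value. They report only what shows in the picture. A call takes as long as a camera call. They do not tell look-alikes from the thing itself.
- r.cut_out(camera, query): "mask" (480x640 bool, what is visible of it) and "bbox" ([left, top, width, height] in pixels, round what is visible of it).
- r.spot_point(camera, query): "centre" ([column, row] in pixels: a listed point, or the origin of a listed thing).
The state is a dict: "time_s": time; "joints": joint angles; "qd": joint speeds; "joint_torque": joint torques, N m; "tcp_pos": TCP position; "eef_rot": TCP orientation; "contact_force": force on the tool from outside, world axes, zero at the start; "moment": the same for the moment, N m; "gripper_width": finger opening in m.
Only numpy, scipy, OpenCV 4.12 (cv2) and the standard library are available. Lean on these libraries where they do the work, as an engineer would, in place of code of your own. Each camera call takes 0.05 s, during which the arm holds its last target.

## Working session

There is one attempt and no reset: what is moved stays moved. The work goes in short steps, Python scripts to look and compute and a tool call to move; the robot and the scene stay as the last step left them, time stands still between calls to the robot, and variables do not carry over. Pictures are saved under pics/ and viewed, and the job is handed in when it is done.

Besides the shell and the picture viewer there is one more tool, called after "Call:" as name(argument=value, ...) on one line, values as JSON. arm_command: Moves the arm, as the interface text tells. Shift numbers are shares of 0.02 m and turn numbers shares of 0.08 rad, none past 1 either way. Its arguments: {"type":"object","properties":{"plan":{"type":"array","items":{"type":"object","properties":{"dx":{"type":"number"},"dy":{"type":"number"},"dz":{"type":"number"},"wx":{"type":"number"},"wy":{"type":"number"},"wz":{"type":"number"}}}},"fingers":{"type":"number"},"force":{"type":"number"}},"required":["plan"]}

```bash
ls; mkdir -p pics; python3 - <<'E'
from plant import r
import cv2,numpy as np
for n in ["scene","top"]:
    p,d=r.capture(n)
    cv2.imwrite(f"pics/{n}0.png",p[:,:,::-1]); np.save(f"{n}0_d.npy",d)
    m=r.camera_model(n); print(n,{k:np.round(v,4).tolist() for k,v in m.items()})
print(r.get_state(), r.tcp_to_tips)
E
```

```text
pics
scene {'vertical_fov': 44.8549, 'cx': 318.1263, 'cy': 238.9313, 'dist': [0.0189, 0.0, 0.0, 0.0, 0.0], 'R': [[0.1135, 0.9935, 0.0059], [0.5945, -0.0631, -0.8016], [-0.7961, 0.0945, -0.5978]], 't': [-0.0672, -0.1961, 1.9326]}
top {'vertical_fov': 45.8251, 'cx': 305.9951, 'cy': 240.3876, 'dist': [0.0012, 0.0, 0.0, 0.0, 0.0], 'R': [[-0.0147, -0.9999, 0.0017], [-0.9744, 0.014, -0.2243], [0.2242, -0.005, -0.9745]], 't': [0.0166, 0.5605, 1.2309]}
{'time_s': 0.1, 'joints': array([ 8.92162717e+01,  2.05878226e+01,  6.38138431e-01, -1.73805845e-02,
       -7.01366092e+01, -1.65065188e+01]), 'qd': array([-0.09479073, -0.1586527 ,  0.11676801,  0.03418918,  0.03385287,
        0.09532548]), 'joint_torque': array([-1.08402783e-03, -5.84161377e+01,  2.93752563e+01,  7.01543793e+00,
        1.01608696e-02, -5.58239594e-05]), 'tcp_pos': array([0.20052381, 0.64407362, 0.23670522]), 'eef_rot': array([  95.78589294,   89.9121729 , -101.51027206]), 'contact_force': array([-1.34116161, -0.27958566,  0.20141485]), 'moment': array([-0.036601  , -0.02114621, -0.05535502]), 'gripper_width': 0.08770622730430744} 0.011
```

View pics/scene0.png

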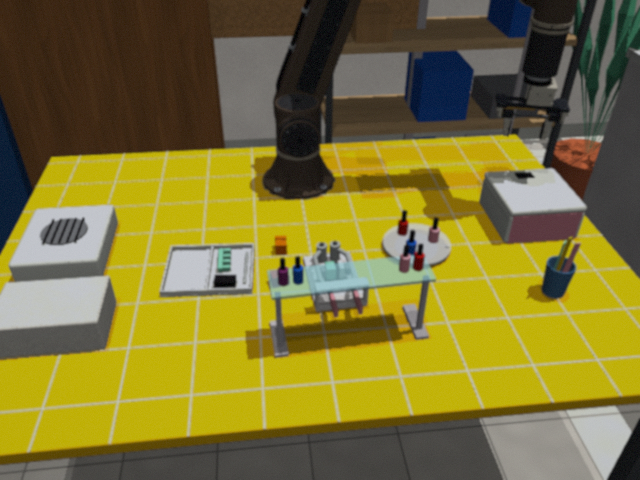

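View pics/top0.png

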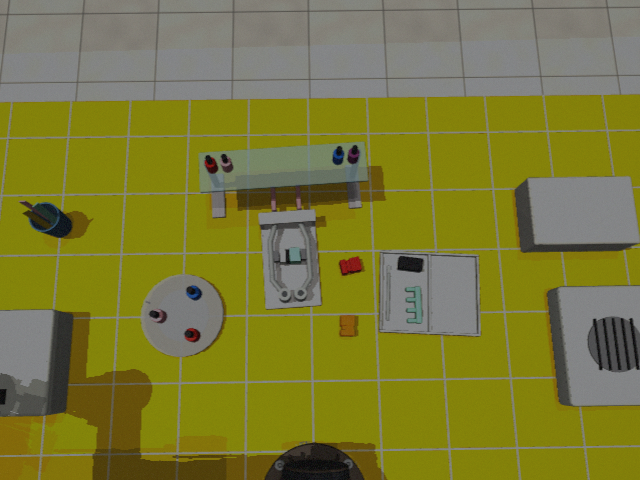

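The top view shows the robot base at bottom centre (315,460). The press sits at (290,258) with the mint cassette near (292,255). The shelf is at (285,165), the tray at (430,293) with its empty half on the right at (453,295), and the turntable at (183,315). The look-alikes are red at (350,266) and orange at (348,326), both outside the press.

```bash
cat > h.py <<'E'
import cv2,numpy as np
def K(m):
    f=240/np.tan(np.radians(m['vertical_fov'])/2); return np.array([[f,0,m['cx']],[0,f,m['cy']],[0,0,1.]])
def ray(m,px):
    u=cv2.undistortPoints(np.array([[px]],float),K(m),np.array(m['dist'],float))[0,0]
    R=np.array(m['R']);t=np.array(m['t']); return -R.T@t, R.T@np.array([u[0],u[1],1.])
def atz(m,px,z):
    o,d=ray(m,px); return o+d*(z-o[2])/d[2]
def atd(m,px,dep):
    o,d=ray(m,px); return o+d*dep
def proj(m,X):
    R=np.array(m['R']);t=np.array(m['t'])
    return cv2.projectPoints(np.array(X,float).reshape(-1,3),cv2.Rodrigues(R)[0],t.reshape(3,1),K(m),np.array(m['dist'],float))[0][:,0]
E
python3 - <<'E'
from plant import r
from h import *
zs=dict(press=0,press_bridge=.076,shelf_edge=.165,press_seat=.03,paddle_left=.055,paddle_right=.055,cassette=.03,cassette_grip=.051,tray=0,tray_empty=.005,bottle_red=.018)
for n in ["top","scene"]:
    m=r.camera_model(n); p,d=r.capture(n)
    for q,z in zs.items():
        for o in r.spot_point(n,q)[:3]:
            c=o['centre']; print(n,q,round(o['score'],2),np.round(c,1),np.round(atz(m,c,z),4))
E
python3 -c "
import cv2
p=cv2.imread('pics/top0.png')[130:320,190:370];cv2.imwrite('pics/c1.png',cv2.resize(p,None,fx=3.15,fy=3.15,interpolation=cv2.INTER_CUBIC))"
```

```text
top press 0.93 [291.  257.7] [0.5336 0.0444 0.    ]
top press_bridge 0.76 [287.  216.8] [0.6136 0.051  0.076 ]
top shelf_edge 0.96 [283.  186.3] [0.6571 0.0565 0.165 ]
top press_seat 0.96 [294.2 254.1] [0.5361 0.0362 0.03  ]
top paddle_left 0.69 [271.1 199.3] [0.6623 0.0884 0.055 ]
top paddle_right 0.7 [301.8 197.1] [0.6666 0.0167 0.055 ]
top paddle_right 0.37 [292.7 250.9] [0.5385 0.0392 0.055 ]
top cassette 0.68 [345.9 329.9] [ 0.3597 -0.0788  0.03  ]
top cassette 0.65 [287.  259.4] [0.5238 0.0531 0.03  ]
top cassette 0.65 [348.5 268.2] [ 0.501  -0.0891  0.03  ]
top cassette_grip 0.8 [297.5 253.8] [0.5324 0.0283 0.051 ]
top cassette_grip 0.62 [354.  259.8] [ 0.5165 -0.1006  0.051 ]
top cassette_grip 0.61 [345.8 320.1] [ 0.3799 -0.0777  0.051 ]
top tray 0.76 [425.7 294.5] [ 0.4412 -0.2705  0.    ]
top tray 0.21 [450.5 296.5] [ 0.4356 -0.3284  0.    ]
top tray_empty 0.98 [448.9 296.8] [ 0.4344 -0.3233  0.005 ]
top tray_empty 0.38 [294.5 252.1] [0.5461 0.0359 0.005 ]
top bottle_red 0.46 [195.4 333.2] [0.3581 0.2631 0.018 ]
scene press 0.78 [332.8 283.3] [0.5293 0.0457 0.    ]
scene pr
[... 177 characters left out ...]
press_seat 0.65 [342.3 282.8] [0.564  0.0646 0.03  ]
scene press_seat 0.56 [331. 276.] [0.5347 0.0396 0.03  ]
scene paddle_left 0.56 [361.7 303. ] [0.6691 0.0946 0.055 ]
scene paddle_right 0.5 [334.7 307. ] [0.6758 0.0292 0.055 ]
scene cassette 0.47 [281.5 250.9] [ 0.4164 -0.08    0.03  ]
scene cassette 0.44 [334.1 274.9] [0.5312 0.0481 0.03  ]
scene cassette_grip 0.66 [281.7 245.5] [ 0.42  -0.079  0.051]
scene cassette_grip 0.5 [333.  270.6] [0.5387 0.0438 0.051 ]
scene cassette_grip 0.24 [340.4 284.1] [0.5922 0.055  0.051 ]
scene tray 0.8 [209.9 267. ] [ 0.4279 -0.2744  0.    ]
scene tray 0.2 [331.5 266.5] [ 0.4607  0.0514 -0.    ]
scene bottle_red 0.79 [403.2 228.1] [0.3309 0.2777 0.018 ]
```

View pics/c1.png

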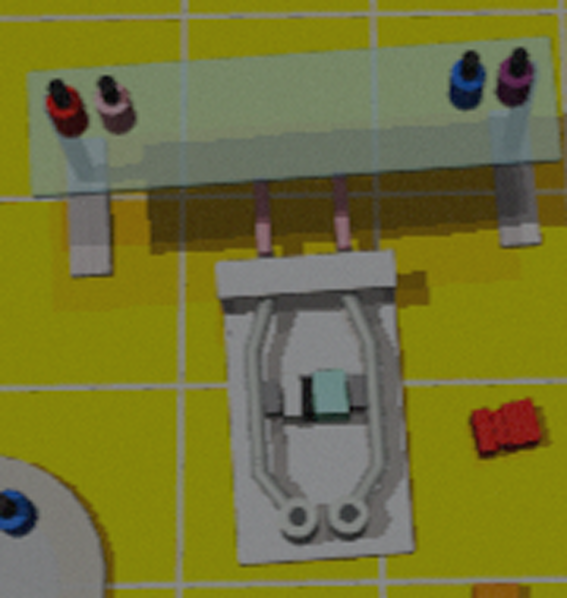

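The crop shows the mint cassette on the seat at about (294,254) full-image pixels, with the white cap and black neck on the left (+y). The red (350,266) and orange (348,326) look-alikes lie on the table, so only the mint one in the press fits. Next I'll fit the press pose from its corners.

```bash
cat > fit.py <<'E'
from plant import r
from h import *
from scipy.optimize import least_squares
m=r.camera_model("top")
px=np.array([[241,563],[412,550],[217,264],[392,252],[220,296],[396,284],[33,196],[560,160]],float)/3.15+[190,130]
P=np.array([[-115,65,12],[-115,-65,12],[99,65,76],[99,-65,76],[71,65,76],[71,-65,76],[125,180,165],[125,-180,165]])/1000.
def T(q,P):
    c,s=np.cos(q[2]),np.sin(q[2]); return P@np.array([[c,s,0],[-s,c,0],[0,0,1]])+[q[0],q[1],0]
if __name__=="__main__":
    f=lambda q:(proj(m,T(q,P))-px).ravel()
    s=least_squares(f,[.535,.04,.08],loss='soft_l1'); q=s.x
    print(q,np.degrees(q[2])); print(np.round(f(q).reshape(-1,2),1))
    # tray corners z=.020 rim
    pt=np.array([[381,252],[479,257],[479,335],[379,332]],float)
    Q=np.array([[95,115,20],[95,-115,20],[-95,-115,20],[-95,115,20]])/1000.
    g=lambda q:(proj(m,T(q,Q))-pt).ravel()
    s=least_squares(g,[.44,-.27,0],loss='soft_l1'); print(s.x,np.round(g(s.x),1))
    print('tray_empty',T(s.x,np.array([[0,-.056,.005]])))
E
python3 fit.py
cat > chk.py <<'E'
from fit import *
import sys
q=np.array(eval(sys.argv[1]))
p,d=r.capture("top"); 
p=p[:,:,::-1].copy()
big=cv2.resize(p[130:320,190:370],None,fx=3.15,fy=3.15,interpolation=cv2.INTER_CUBIC)
pts=[[-115,65,12],[-115,-65,12],[95,65,12],[95,-65,12],[99,65,76],[99,-65,76],[71,65,76],[71,-65,76],[125,180,165],[125,-180,165],[135,34,55],[135,-34,55],[105,34,67],[105,-34,67],[-16,1,64],[16,1,64],[16,-23,64],[-16,-23,64],[-13,25,30],[-13,-25,30]]
for a in proj(r.camera_model("top"),T(q,np.array(pts)/1000.)):
    a=(a-[190,130]+.5)*3.15-.5; cv2.circle(big,tuple(int(round(v)) for v in a),2,(255,0,255),-1)
cv2.imwrite(sys.argv[2],big)
E
```

```text
[0.53023421 0.04576794 0.05906934] 3.384423773033331
[[-0.9  0.2]
 [ 0.9  0.2]
 [-0.6 -1.5]
 [ 0.6 -1.7]
 [-0.9  0.2]
 [ 0.3 -0.1]
 [ 0.   0.8]
 [ 0.4  0.5]]
[ 0.44038416 -0.27515366 -0.07005292] [-0.2 -1.2 -0.1 -0.9  0.9  3.1 -0.4  0.4]
tray_empty [[ 0.43646441 -0.33101631  0.005     ]]
```

```bash
python3 chk.py "[0.5302,0.0458,0.0591]" pics/c2.png; python3 - <<'E'
from plant import r
from h import *
from fit import T
m=r.camera_model('scene')
d=np.load('scene0_d.npy'); dt=np.load('top0_d.npy'); mt=r.camera_model('top')
p=cv2.imread('pics/scene0.png')
# depth check: bridge top, seat, cassette top in top cam
for u,v in [(287,217),(294,254),(292,240),(292,280),(277,200),(299,200),(285,165)]:
    print((u,v),np.round(atd(mt,(u,v),dt[v,u]),4))
c=cv2.resize(p[225:345,255:445],None,fx=4,fy=4,interpolation=cv2.INTER_CUBIC)
q=[.5302,.0458,.0591]
pts=[[135,34,55],[135,-34,55],[165,34,43],[165,-34,43],[165,34,67],[165,-34,67],[125,180,165],[125,-180,165],[85,0,76],[-16,1,64],[16,-23,64]]
for a in proj(m,T(q,np.array(pts)/1000.)):
    a=(a-[255,225]+.5)*4-.5; cv2.circle(c,tuple(int(round(v)) for v in a),2,(255,0,255),-1)
cv2.imwrite('pics/c3.png',c)
E
```

```text
(287, 217) [0.6128 0.0509 0.0775]
(294, 254) [0.5301 0.0362 0.0602]
(292, 240) [0.5747 0.0414 0.0088]
(292, 280) [0.4785 0.0423 0.0095]
(277, 200) [ 0.6793  0.0775 -0.0066]
(299, 200) [0.6554 0.0232 0.069 ]
(285, 165) [0.7    0.0515 0.1791]
```

View pics/c2.png

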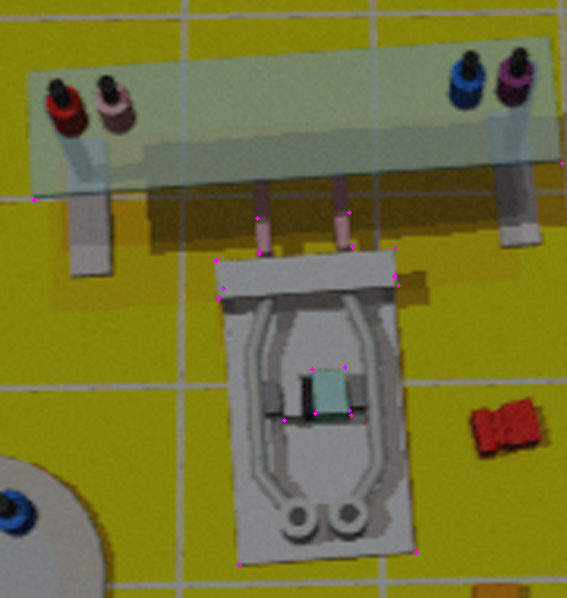

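View pics/c3.png

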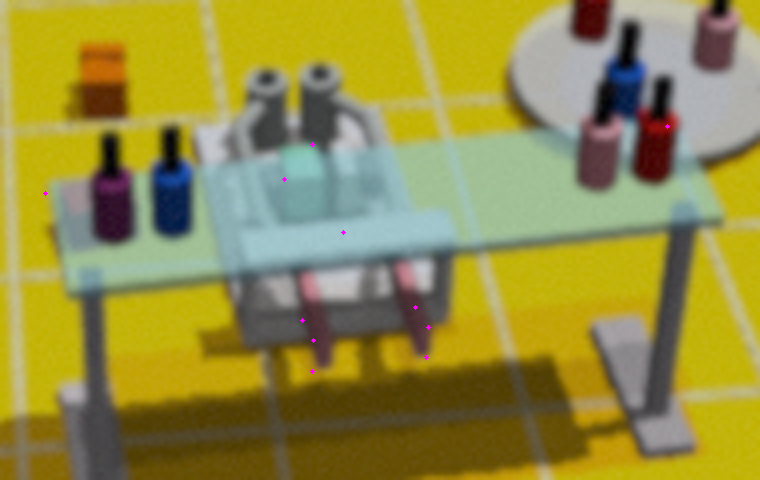

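The fitted corners overlay within about 1 px. The press is at (0.530, 0.046), yaw 3.4°, with its seat and cassette where the model puts them. Next, the approach pose.

```bash
cat > go.py <<'E'
from plant import r
from h import *
from fit import T
from scipy.spatial.transform import Rotation as Ro
Q=[.5302,.0458,.0591]
def state():
    s=r.get_state(); return s,np.array(s['tcp_pos']),Ro.from_euler('xyz',s['eef_rot'],degrees=True)
def target(pp,tilt,yaw=Q[2],flip=0):
    """tool x down leaning to +u by tilt deg, y along +-v"""
    u=np.array([np.cos(yaw),np.sin(yaw),0]);v=np.array([-u[1],u[0],0])
    t=np.radians(tilt); a=np.sin(t)*u-np.cos(t)*np.array([0,0,1.]); y=-v if flip else v
    return np.array(pp),Ro.from_matrix(np.c_[a,y,np.cross(a,y)])
def delta(p,R,label=''):
    s,p0,R0=state()
    rv=(R0.inv()*R).as_rotvec()/.08; d=R0.inv().apply(p-p0)/.02; d2=R.inv().apply(p-p0)/.02
    print(label,'t',round(s['time_s'],2),'p',p0.round(4),'w',round(s['gripper_width'],4),'F',np.round(s['contact_force'],1))
    print('  rot units',rv.round(2),'| shift before rot',d.round(2),'| shift after rot',d2.round(2))
def P(x,y,z): return T(Q,np.array([[x,y,z]])/1000.)[0]
E
python3 - <<'E'
from go import *
s,p,R=state(); print(R.as_matrix().round(3))
for f in (0,1):
    delta(*target(P(53,0,176),35,flip=f),'pre flip%d'%f)
E
```

```text
[[-0.    -0.297 -0.955]
 [-0.    -0.955  0.297]
 [-1.     0.     0.   ]]
pre flip0 t 1.35 p [0.2006 0.6445 0.2375] w 0.0874 F [-0.  -0.7  0.2]
  rot units [ 33.3   -1.92 -10.5 ] | shift before rot [  3.08  22.75 -27.11] | shift after rot [ 12.46 -30.85  12.43]
pre flip1 t 1.35 p [0.2006 0.6445 0.2375] w 0.0874 F [-0.  -0.7  0.2]
  rot units [-4.37  7.55 -1.38] | shift before rot [  3.08  22.75 -27.11] | shift after rot [ 12.46  30.85 -12.43]
```

Call:
arm_command(plan=[{"dy": 0.84, "dz": -1}, {"dy": 0.84, "dz": -1}, {"dy": 0.84, "dz": -1}, {"dy": 0.84, "dz": -1}, {"dy": 0.84, "dz": -1}, {"dy": 0.84, "dz": -1}, {"dy": 0.84, "dz": -1}, {"dy": 0.84, "dz": -1}, {"dy": 0.84, "dz": -1}, {"dy": 0.84, "dz": -1}, {"dy": 0.84, "dz": -1}, {"dy": 0.84, "dz": -1}, {"dy": 0.84, "dz": -1}, {"dy": 0.84, "dz": -1}, {"dy": 0.84, "dz": -1}, {"dy": 0.84, "dz": -1}, {"dy": 0.84, "dz": -1}, {"dy": 0.84, "dz": -1}, {"dy": 0.84, "dz": -1}, {"dy": 0.84, "dz": -1}], fingers=-1)

```text
schema error: expected keys dx, dy, dz, wx, wy, wz
```

```bash
python3 - <<'E'
from go import *
delta(*target(P(53,0,176),35,flip=1))
E
```

```text
t 1.35 p [0.2006 0.6445 0.2375] w 0.0874 F [-0.  -0.7  0.2]
  rot units [-4.37  7.55 -1.38] | shift before rot [  3.08  22.75 -27.11] | shift after rot [ 12.46  30.85 -12.43]
```

Call:
arm_command(plan=[{"dx": 0, "dy": 0.84, "dz": -1, "wx": 0, "wy": 0, "wz": 0}, {"dx": 0, "dy": 0.84, "dz": -1, "wx": 0, "wy": 0, "wz": 0}, {"dx": 0, "dy": 0.84, "dz": -1, "wx": 0, "wy": 0, "wz": 0}, {"dx": 0, "dy": 0.84, "dz": -1, "wx": 0, "wy": 0, "wz": 0}, {"dx": 0, "dy": 0.84, "dz": -1, "wx": 0, "wy": 0, "wz": 0}, {"dx": 0, "dy": 0.84, "dz": -1, "wx": 0, "wy": 0, "wz": 0}, {"dx": 0, "dy": 0.84, "dz": -1, "wx": 0, "wy": 0, "wz": 0}, {"dx": 0, "dy": 0.84, "dz": -1, "wx": 0, "wy": 0, "wz": 0}, {"dx": 0, "dy": 0.84, "dz": -1, "wx": 0, "wy": 0, "wz": 0}, {"dx": 0, "dy": 0.84, "dz": -1, "wx": 0, "wy": 0, "wz": 0}, {"dx": 0, "dy": 0.84, "dz": -1, "wx": 0, "wy": 0, "wz": 0}, {"dx": 0, "dy": 0.84, "dz": -1, "wx": 0, "wy": 0, "wz": 0}, {"dx": 0, "dy": 0.84, "dz": -1, "wx": 0, "wy": 0, "wz": 0}, {"dx": 0, "dy": 0.84, "dz": -1, "wx": 0, "wy": 0, "wz": 0}, {"dx": 0, "dy": 0.84, "dz": -1, "wx": 0, "wy": 0, "wz": 0}, {"dx": 0, "dy": 0.84, "dz": -1, "wx": 0, "wy": 0, "wz": 0}, {"dx": 0, "dy": 0.84, "dz": -1, "wx": 0, "wy": 0, "wz": 0}, {"dx": 0, "dy": 0.84, "dz": -1, "wx": 0, "wy": 0, "wz": 0}, {"dx": 0, "dy": 0.84, "dz": -1, "wx": 0, "wy": 0, "wz": 0}, {"dx": 0, "dy": 0.84, "dz": -1, "wx": 0, "wy": 0, "wz": 0}], fingers=-1)

```text
time_s: 3.02
tcp_pos: [0.4926, 0.1887, 0.2391]
eef_rot: [-113.5, 89.6, 49.7]
contact_force: [-0.1, -0.1, 0.3]
gripper_width: 0.0875
```

```bash
python3 - <<'E'
from go import *
delta(*target(P(53,0,176),35,flip=1))
E
```

```text
t 3.02 p [0.4926 0.1887 0.2391] w 0.0875 F [-0.1 -0.1  0.3]
  rot units [-4.29  7.51 -1.27] | shift before rot [ 3.14  5.4  -6.34] | shift after rot [ 4.94  7.24 -1.55]
```

Call:
arm_command(plan=[{"dx": 0, "dy": 0.9, "dz": -1, "wx": 0, "wy": 0, "wz": 0}, {"dx": 0, "dy": 0.9, "dz": -1, "wx": 0, "wy": 0, "wz": 0}, {"dx": 0, "dy": 0.9, "dz": -1, "wx": 0, "wy": 0, "wz": 0}, {"dx": 0, "dy": 0.9, "dz": -1, "wx": 0, "wy": 0, "wz": 0}, {"dx": 0, "dy": 0.9, "dz": -1, "wx": 0, "wy": 0, "wz": 0}, {"dx": 0, "dy": 0.9, "dz": -1, "wx": 0, "wy": 0, "wz": 0}, {"dx": 0, "dy": 0, "dz": 0, "wx": -0.54, "wy": 0.94, "wz": -0.16}, {"dx": 0, "dy": 0, "dz": 0, "wx": -0.54, "wy": 0.94, "wz": -0.16}, {"dx": 0, "dy": 0, "dz": 0, "wx": -0.54, "wy": 0.94, "wz": -0.16}, {"dx": 0, "dy": 0, "dz": 0, "wx": -0.54, "wy": 0.94, "wz": -0.16}, {"dx": 0, "dy": 0, "dz": 0, "wx": -0.54, "wy": 0.94, "wz": -0.16}, {"dx": 0, "dy": 0, "dz": 0, "wx": -0.54, "wy": 0.94, "wz": -0.16}, {"dx": 0, "dy": 0, "dz": 0, "wx": -0.54, "wy": 0.94, "wz": -0.16}, {"dx": 0, "dy": 0, "dz": 0, "wx": -0.54, "wy": 0.94, "wz": -0.16}])

```text
time_s: 4.18
tcp_pos: [0.595, 0.0308, 0.2475]
eef_rot: [-179.9, 56.3, 1.2]
contact_force: [2.0, -3.1, 0.9]
gripper_width: 0.088
```

```bash
python3 - <<'E'
from go import *
delta(*target(P(53,0,176),35,flip=1))
delta(*target(P(133,0,61),35,flip=1))
E
```

```text
t 4.18 p [0.595  0.0308 0.2475] w 0.088 F [ 2.  -3.1  0.9]
  rot units [-0.41  0.28 -0.27] | shift before rot [ 2.66 -0.92  2.47] | shift after rot [ 2.62 -0.94  2.49]
 t 4.18 p [0.595  0.0308 0.2475] w 0.088 F [ 2.  -3.1  0.9]
  rot units [-0.41  0.28 -0.27] | shift before rot [ 9.66 -1.07  2.33] | shift after rot [ 9.62 -0.94  2.52]
```

Call:
arm_command(plan=[{"dx": 0, "dy": -0.31, "dz": 0.83, "wx": -0.4, "wy": 0.28, "wz": -0.27}, {"dx": 0.5, "dy": -0.31, "dz": 0.83, "wx": 0, "wy": 0, "wz": 0}, {"dx": 0.9, "dy": -0.31, "dz": 0.83, "wx": 0, "wy": 0, "wz": 0}, {"dx": 0.6, "dy": 0, "dz": 0, "wx": 0, "wy": 0, "wz": 0}, {"dx": 0, "dy": 0, "dz": 0, "wx": 0, "wy": 0, "wz": 0}])

```text
time_s: 4.6
tcp_pos: [0.5932, 0.0472, 0.2179]
eef_rot: [-179.7, 56.3, 3.3]
contact_force: [0.2, -1.9, 0.3]
gripper_width: 0.0876
```

```bash
python3 - <<'E'
from go import *
delta(*target(P(133,0,61),35,flip=1))
p,d=r.capture('scene'); cv2.imwrite('pics/s2.png',cv2.resize(p[180:340,230:450,::-1],None,fx=3.6,fy=3.6,interpolation=cv2.INTER_CUBIC))
E
```

```text
t 4.6 p [0.5932 0.0472 0.2179] w 0.0876 F [ 0.2 -1.9  0.3]
  rot units [-0.09  0.28 -0.01] | shift before rot [ 8.47 -0.12  1.44] | shift after rot [ 8.44 -0.12  1.63]
```

View pics/s2.png

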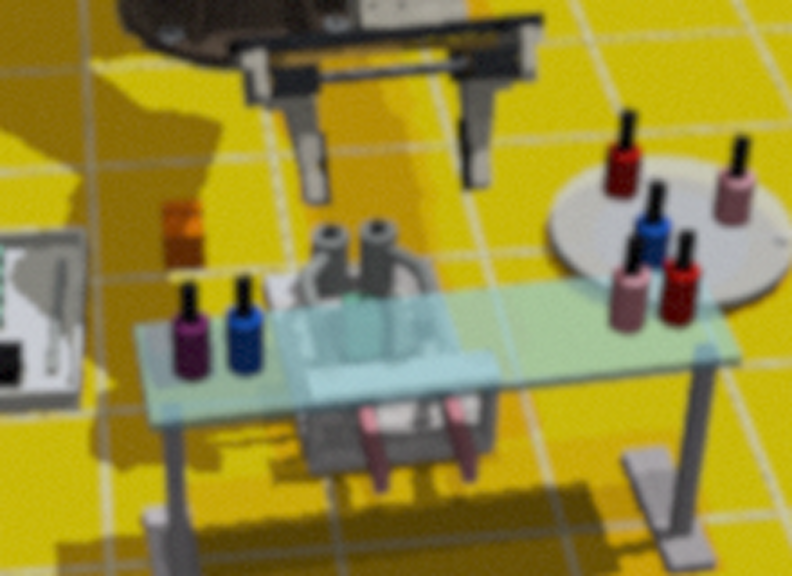

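The open gripper is above the press, fingers at (315,190) and (480,180) in the crop. They straddle the two paddles behind the shelf edge at (375,450) and (465,440).

Call:
arm_command(plan=[{"dx": 0, "dy": -0.1, "dz": 0.8, "wx": 0, "wy": 0.28, "wz": 0}, {"dx": 0.3, "dy": 0, "dz": 0.8, "wx": 0, "wy": 0, "wz": 0}, {"dx": 0.8, "dy": 0, "dz": 0.2, "wx": 0, "wy": 0, "wz": 0}, {"dx": 0.8, "dy": 0, "dz": 0, "wx": 0, "wy": 0, "wz": 0}, {"dx": 0, "dy": 0, "dz": 0, "wx": 0, "wy": 0, "wz": 0}, {"dx": 0, "dy": 0, "dz": 0, "wx": 0, "wy": 0, "wz": 0}])

```text
time_s: 5.15
tcp_pos: [0.5919, 0.0405, 0.1941]
eef_rot: [-178.8, 58.6, 3.3]
contact_force: [0.8, -1.3, -0.7]
gripper_width: 0.0875
```

```bash
python3 - <<'E'
from go import *
delta(*target(P(133,0,61),35,flip=1))
E
```

```text
t 5.15 p [0.5919 0.0405 0.1941] w 0.0875 F [ 0.8 -1.3 -0.7]
  rot units [-0.28  0.78 -0.01] | shift before rot [ 7.55 -0.44  0.42] | shift after rot [ 7.51 -0.45  0.88]
```

Call:
arm_command(plan=[{"dx": 0, "dy": -0.4, "dz": 0.4, "wx": -0.28, "wy": 0.78, "wz": 0}, {"dx": 0, "dy": 0, "dz": 0, "wx": 0, "wy": 0, "wz": 0}])

```text
time_s: 5.32
tcp_pos: [0.5921, 0.0466, 0.2103]
eef_rot: [-179.9, 57.0, 3.3]
contact_force: [0.4, 0.0, 0.5]
gripper_width: 0.0877
```

```bash
python3 - <<'E'
from go import *
delta(*target(P(133,0,61),35,flip=1))
print(r.get_state()['qd'].round(1),r.get_state()['joints'].round(1))
E
```

```text
t 5.32 p [0.5921 0.0466 0.2103] w 0.0877 F [0.4 0.  0.5]
  rot units [-0.03  0.45 -0.01] | shift before rot [ 8.2  -0.14  1.08] | shift after rot [ 8.16 -0.14  1.37]
[ 1.   2.8 -0.8 -8.5 -1.8  3.5] [ 11.7  -2.  -58.2  76.4  -4.7   6.5]
```

Joint 3 sits at its lower limit and joint 5 is near its own, so a 35° lean isn't reachable this high and close. I'll reduce the lean and collect poses to fit a kinematic model.

```bash
cat > rec.py <<'E'
from plant import r
import json,os,numpy as np
s=r.get_state(); L=json.load(open('kin.json')) if os.path.exists('kin.json') else [[[89.2162717,20.5878,.638,-.0174,-70.1366,-16.5065],[.20052,.64407,.23670],[95.7859,89.91217,-101.51]]]
L.append([list(map(float,s[k])) for k in('joints','tcp_pos','eef_rot')]); json.dump(L,open('kin.json','w')); print(len(L),np.round(s['joints'],1),np.round(s['tcp_pos'],4),np.round(s['eef_rot'],1))
E
python3 rec.py
```

```text
2 [ 11.7  -2.  -58.2  76.4  -4.7   6.5] [0.5921 0.0466 0.2103] [-179.9   57.     3.3]
```

Call:
arm_command(plan=[{"dx": 0, "dy": 0, "dz": 0, "wx": 0, "wy": -0.9, "wz": 0}, {"dx": 0, "dy": 0, "dz": 0, "wx": 0, "wy": -0.9, "wz": 0}, {"dx": 0, "dy": 0, "dz": 0, "wx": 0, "wy": -0.9, "wz": 0}, {"dx": 0, "dy": 0, "dz": 0, "wx": 0, "wy": -0.9, "wz": 0}, {"dx": 0, "dy": 0, "dz": 0, "wx": 0, "wy": 0, "wz": 0}])

```text
time_s: 5.73
tcp_pos: [0.615, 0.0186, 0.2293]
eef_rot: [176.4, 61.5, -2.0]
contact_force: [1.0, 1.7, 0.7]
gripper_width: 0.0874
```

```bash
python3 rec.py
```

```text
3 [ 24.7   0.5 -43.6  32.6 -23.4  39.3] [0.615  0.0186 0.2293] [176.4  61.5  -2. ]
```

Call:
arm_command(plan=[{"dx": 0, "dy": 0, "dz": -1, "wx": 0, "wy": -0.5, "wz": 0}, {"dx": 0, "dy": 0, "dz": -1, "wx": 0, "wy": 0, "wz": 0}, {"dx": 0, "dy": 0, "dz": 0, "wx": 0, "wy": 0, "wz": 0}])

```text
time_s: 5.98
tcp_pos: [0.6384, 0.0194, 0.2357]
eef_rot: [175.7, 65.1, -2.6]
contact_force: [0.4, -0.6, 0.9]
gripper_width: 0.0876
```

```bash
python3 rec.py
```

```text
4 [ 24.7   4.  -34.1  21.9 -31.3  50.3] [0.6384 0.0194 0.2357] [175.7  65.1  -2.6]
```

```bash
cat > kin.py <<'E'
import json,numpy as np
from scipy.optimize import least_squares
from scipy.spatial.transform import Rotation as Ro
D=json.load(open('kin.json'))
def fkR(j,s4,s6,c6):
    return Ro.from_euler('z',j[0],degrees=True),Ro.from_euler('ZY',[j[0],j[1]],degrees=True),Ro.from_euler('ZY',[j[0],j[1]-j[2]],degrees=True)*Ro.identity(), s4,s6
def fk(j,k,s4=1,s6=1,c6=0):
    E=Ro.from_euler
    A=E('z',j[0],degrees=True);B=A*E('y',j[1],degrees=True);C=A*E('y',j[1]-j[2],degrees=True)
    W=C*E('x',s4*j[3],degrees=True)*E('y',-j[4],degrees=True); G=W*E('x',s6*j[5]+c6,degrees=True)
    p=A.apply([k[0],k[1],k[2]])+B.apply([0,0,k[3]])+C.apply([k[4],0,k[5]])+W.apply([k[6],0,0])
    return p,G
if __name__=="__main__":
    for s4 in(1,-1):
        for s6 in(1,-1):
            xs=[fk(d[0],np.zeros(7),s4,s6)[1].as_matrix()[:,0] for d in D]
            e=[np.degrees(np.arccos(np.clip(x@Ro.from_euler('xyz',d[2],degrees=True).as_matrix()[:,0],-1,1))) for x,d in zip(xs,D)]
            q=[(fk(d[0],np.zeros(7),s4,s6)[1].inv()*Ro.from_euler('xyz',d[2],degrees=True)).as_rotvec(degrees=True).round(1).tolist() for d in D]
            f=lambda k:np.ravel([fk(d[0],k,s4,s6)[0]-np.array(d[1]) for d in D])
            s=least_squares(f,[0,-.19,.3,.35,.4,0,.2]); print(s4,s6,np.round(e,1),q,s.x.round(4),np.abs(s.fun).max().round(4))
E
python3 kin.py
```

```text
1 1 [ 0.   9.1 24.8 22.3] [[-57.0, -0.0, 0.0], [104.0, -7.4, 7.4], [128.1, -21.9, 21.9], [129.6, -19.8, 19.8]] [ 0.8015 -0.1371 -0.3982 -0.0151 -0.2154  0.1628 -0.4248] 0.0947
1 -1 [ 0.   9.1 24.8 22.3] [[-90.0, -0.0, 0.0], [117.0, -8.5, 6.7], [-147.8, 33.3, -3.4], [-125.9, 27.5, 2.5]] [ 0.8015 -0.1371 -0.3982 -0.0151 -0.2154  0.1628 -0.4248] 0.0947
-1 1 [0. 0. 0. 0.] [[-57.0, -0.0, -0.0], [-103.0, -0.0, 0.0], [-168.5, -0.0, 0.0], [169.5, 0.0, -0.0]] [ 0.1435 -0.1372 -0.2362  0.8238  0.1578  0.1814  0.4235] 0.0963
-1 -1 [0. 0. 0. 0.] [[-90.0, -0.0, -0.0], [-90.0, -0.0, 0.0], [-90.0, -0.0, 0.0], [-90.0, -0.0, 0.0]] [ 0.1435 -0.1372 -0.2362  0.8238  0.1578  0.1814  0.4235] 0.0963
```

```bash
cat > kin2.py <<'E'
from kin import *
import itertools
E=Ro.from_euler
# candidate: base x,y,z in world and A frame etc. linear in params -> lstsq
def cols(j):
    A=E('z',j[0],degrees=True);B=A*E('y',j[1],degrees=True);C=A*E('y',j[1]-j[2],degrees=True)
    C4=C*E('x',-j[3],degrees=True);W=C4*E('y',-j[4],degrees=True);G=W*E('x',-j[5]-90,degrees=True)
    I=np.eye(3); n={}
    n['w_x'],n['w_y'],n['A_z']=I
    for nm,M,ax in(('A',A,'xy'),('B',B,'xz'),('C',C,'xz'),('C4',C4,'yz'),('W',W,'xz'),('G',G,'yz')):
        for a in ax: n[nm+'_'+a]=M.as_matrix()[:,'xyz'.index(a)]
    return n
N=list(cols(D[0][0])); X=np.vstack([np.array([cols(d[0])[k] for k in N]).T for d in D]); y=np.ravel([d[1] for d in D])
base=['A_z','B_z','C_x','W_x']; rest=[n for n in N if n not in base]
res=[]
for k in range(0,4):
    for c in itertools.combinations(rest,k):
        idx=[N.index(n) for n in base+list(c)]; s,_,rk,_=np.linalg.lstsq(X[:,idx],y,rcond=None)
        res.append((np.abs(X[:,idx]@s-y).max(),rk,dict(zip(base+list(c),s.round(3).tolist()))))
res.sort(key=lambda t:t[0])
seen=[r_ for r_ in res if r_[0]<.004][:15]
for r_ in seen: print(round(r_[0],4),r_[1],r_[2])
E
python3 kin2.py
```

```text
0.0 7 {'A_z': 0.199, 'B_z': 0.602, 'C_x': 0.464, 'W_x': 0.367, 'A_y': -0.0, 'C4_y': -0.192, 'C4_z': 0.0}
0.0 7 {'A_z': 0.199, 'B_z': 0.602, 'C_x': 0.464, 'W_x': 0.367, 'w_y': -0.0, 'C4_y': -0.192, 'C4_z': 0.0}
0.0 7 {'A_z': 0.199, 'B_z': 0.602, 'C_x': 0.464, 'W_x': 0.367, 'C4_y': -0.192, 'C4_z': 0.0, 'G_y': 0.0}
0.0 7 {'A_z': 0.199, 'B_z': 0.602, 'C_x': 0.464, 'W_x': 0.367, 'C4_y': -0.192, 'W_z': 0.0, 'G_y': 0.0}
0.0 7 {'A_z': 0.199, 'B_z': 0.602, 'C_x': 0.464, 'W_x': 0.367, 'w_y': -0.0, 'C4_y': -0.192, 'W_z': 0.0}
0.0 7 {'A_z': 0.199, 'B_z': 0.602, 'C_x': 0.464, 'W_x': 0.367, 'A_x': -0.0, 'B_x': 0.0, 'C4_y': -0.192}
0.0 7 {'A_z': 0.199, 'B_z': 0.602, 'C_x': 0.464, 'W_x': 0.367, 'A_x': -0.0, 'C4_y': -0.192, 'C4_z': 0.0}
0.0 7 {'A_z': 0.199, 'B_z': 0.602, 'C_x': 0.464, 'W_x': 0.367, 'A_y': -0.0, 'C4_y': -0.192, 'W_z': 0.0}
0.0 7 {'A_z': 0.199, 'B_z': 0.602, 'C_x': 0.464, 'W_x': 0.367, 'C4_y': -0.192, 'C4_z': 0.0, 'W_z': -0.0}
0.0 7 {'A_z': 0.199, 'B_z': 0.602, 'C_x': 0.464, 'W_x': 0.367, 'A_x': -0.0, 'C4_y': -0.192, 'W_z': 0.0}
0.0 7 {'A_z': 0.199, 'B_z': 0.602, 'C_x': 0.464, 'W_x': 0.367, 'w_x': -0.0, 'C4_y': -0.192, 'G_z': -0.0}
0.0 7 {'A_z': 0.199, 'B_z': 0.602, 'C_x': 0.464, 'W_x': 0.367, 'B_x': -0.0, 'C4_y': -0.192, 'C4_z': 0.0}
0.0 7 {'A_z': 0.199, 'B_z': 0.602, 'C_x': 0.464, 'W_x': 0.367, 'A_x': -0.0, 'C_z': 0.0, 'C4_y': -0.192}
0.0 7 {'A_z': 0.199, 'B_z': 0.602, 'C_x': 0.464, 'W_x': 0.367, 'A_x': -0.0, 'C4_y': -0.192, 'G_z': -0.0}
0.0 7 {'A_z': 0.199, 'B_z': 0.602, 'C_x': 0.464, 'W_x': 0.367, 'B_x': -0.0, 'C4_y': -0.192, 'W_z': 0.0}
```

```bash
cat > ik.py <<'E'
from kin import Ro
import numpy as np
from scipy.optimize import least_squares
E=Ro.from_euler
LO=np.array([-176,-82,-58.28,-173.87,-174.79,-173.66]);HI=np.array([176,121.73,71.71,95.51,-.11,173.66])
def fk(j,full=0):
    A=E('z',j[0],degrees=True);B=A*E('y',j[1],degrees=True);C=A*E('y',j[1]-j[2],degrees=True)
    C4=C*E('x',-j[3],degrees=True);W=C4*E('y',-j[4],degrees=True);G=W*E('x',-j[5]-90,degrees=True)
    e=np.array([0,0,.199])+B.apply([0,0,.602]); w=e+C.apply([.464,0,0]); w2=w+C4.apply([0,-.192,0]); p=w2+W.apply([.367,0,0])
    return (p,G,e,w,w2) if full else (p,G)
def ik(p,R,seeds):
    out=[]
    for s in seeds:
        def f(j):
            a,b=fk(j); return np.r_[(a-p)*1000,(b.inv()*R).as_rotvec()*300]
        o=least_squares(f,np.clip(s,LO+.1,HI-.1),bounds=(LO,HI))
        if np.abs(o.fun).max()<1 and not any(np.abs(o.x-x).max()<2 for x in out): out.append(o.x)
    return out
def seeds(n=40):
    g=np.random.default_rng(0); S=[LO+(HI-LO)*g.random(6) for _ in range(n)]
    for x in S: x[0]=g.uniform(-40,60); x[1]=g.uniform(-20,60); 
    return S
E
python3 - <<'E'
from go import *
from ik import *
for t in (30,33,35,38):
  for f in(0,1):
    for lab,pp in (('fin',(133,0,61)),('pre60',None),('pre130',None)):
        k={'fin':0,'pre60':60,'pre130':130}[lab]; tt=np.radians(t)
        p,R=target(P(133-k*np.sin(tt),0,61+k*np.cos(tt)),t,flip=f)
        for x in ik(p,R,seeds(25)):
            _,_,e,w,w2=fk(x,1); print(t,f,lab,x.round(1),'w',w.round(3),'w2',w2.round(3))
E
python3 - <<'E'
from go import *
from ik import *
s,p,R=state(); a,b=fk(s['joints']); print(a-p,(b.inv()*R).magnitude())
def best(p,R):
    B=[]
    for sd in seeds(25)+[np.array([24.7,4,-34,22,-31,50])]:
        f=lambda j:(lambda ab:np.r_[(ab[0]-p)*1000,(ab[1].inv()*R).as_rotvec()*300])(fk(j))
        o=least_squares(f,np.clip(sd,LO+.1,HI-.1),bounds=(LO,HI),max_nfev=300); B.append((np.abs(o.fun).max(),o.x,o.fun))
    return min(B,key=lambda b:b[0])
print(best(p,R))
for t in (0,20,30,35,40):
  for f in(0,1):
    p,R=target(P(133,0,61),t,flip=f); e,x,fu=best(p,R); print(t,f,e.round(2),x.round(1),fu.round(1))
E
```

```text
[ 4.13283563e-04 -5.64590301e-06  4.47572026e-04] 8.01207461491808e-16
(np.float64(1.2073675392798577e-13), array([ 24.69392328,   3.99881185, -34.25085789,  21.91614751,
       -31.19119676,  50.17410282]), array([ 1.11022302e-13, -6.93889390e-15,  2.77555756e-14,  1.20736754e-13,
       -6.80902681e-14,  1.84748050e-14]))
0 0 0.0 [  21.4   28.2  -12.4    0.   -49.4 -108. ] [ 0. -0. -0. -0. -0.  0.]
0 1 0.0 [ 21.4  28.2 -12.4   0.  -49.4  72. ] [ 0.  0.  0.  0. -0.  0.]
20 0 0.0 [  21.4   19.7  -43.2   37.3  -10.  -143.8] [ 0.  0.  0.  0. -0. -0.]
20 1 0.0 [ 21.4  19.7 -43.2  37.3 -10.   36.2] [ 0. -0.  0.  0. -0.  0.]
30 0 28.27 [  19.9   18.7  -42.9   26.6   -3.8 -131.3] [  5.3  -5.8   8.8   0.  -28.3 -27.7]
30 1 28.27 [ 19.9  18.7 -42.9  26.6  -3.8  48.7] [ 5.3 -5.8  8.8  0.  28.3 27.7]
35 0 39.95 [ -11.    20.   -36.  -162.2   -3.4   83.9] [-0.5 10.3 -6.7 -0.   7.6 40. ]
35 1 39.95 [ -11.    20.   -36.  -162.2   -3.4  -96.1] [ -0.5  10.3  -6.7   0.   -7.6 -40. ]
40 0 21.26 [  -7.9   19.9  -29.6 -128.5   -5.7   46.8] [ -3.    4.9 -10.1   0.   21.3  17.5]
40 1 21.26 [  -7.9   19.9  -29.6 -128.5   -5.7 -133.2] [ -3.    4.9 -10.1   0.  -21.3 -17.5]
```

```bash
cat > scan.py <<'E'
from go import *
from ik import *
S=seeds(12)+[np.array([24.7,4,-34,22,-31,50.]),np.array([-8,20,-30,-128,-10,-133.]),np.array([-8,20,-30,-128,-10,47.]),np.array([-12,20,-30,-150,-20,80.]),np.array([-12,20,-30,-165,-30,-90.]),np.array([21,20,-43,60,-10,30.])]
def best(p,R,S=S):
    B=[]
    f=lambda j:(lambda ab:np.r_[(ab[0]-p)*1000,(ab[1].inv()*R).as_rotvec()*300])(fk(j))
    for sd in S:
        o=least_squares(f,np.clip(sd,LO+.1,HI-.1),bounds=(LO,HI),max_nfev=100); B.append((np.abs(o.fun).max(),o.x,o.fun))
        if B[-1][0]<.1: break
    return min(B,key=lambda b:b[0])
if __name__=="__main__":
  for t in (22,25,28,30,32,35,38,40,42,45,50):
   for dy in (-8,0,8):
    p,R=target(P(133,0,61),t,yaw=Q[2]+np.radians(dy),flip=1); e,x,fu=best(p,R)
    if e<30: print(t,dy,e.round(1),x.round(1),flush=True)
E
python3 scan.py
```

```text
22 -8 3.1 [  5.1  18.4 -50.8  95.5  -3.7 -14.5]
22 0 5.2 [  3.3  18.3 -50.7  94.8  -0.1  -4.7]
22 8 0.0 [ 20.6  19.4 -43.6  33.   -6.3  48.6]
25 -8 15.4 [  5.6  18.1 -50.8  95.5  -4.6 -15.1]
25 0 17.8 [ 15.6  18.4 -48.   56.3  -4.   22.4]
25 8 7.5 [ 20.1  19.1 -43.7  30.2  -4.1  51.9]
28 -8 21.7 [-1.180e+01  2.020e+01 -3.760e+01 -1.739e+02 -1.000e-01 -8.990e+01]
28 0 26.7 [ 18.8  18.5 -45.2  39.1  -4.4  37. ]
28 8 16.3 [ 20.7  19.1 -41.7  19.1  -3.   62.7]
30 -8 20.0 [-1.170e+01  1.990e+01 -3.750e+01 -1.739e+02 -1.000e-01 -9.010e+01]
30 0 28.3 [ 19.9  18.7 -42.9  26.6  -3.8  48.7]
30 8 21.9 [ 20.8  19.2 -40.3  10.5  -1.8  71.3]
32 -8 20.0 [-1.160e+01  1.960e+01 -3.740e+01 -1.739e+02 -1.000e-01 -9.020e+01]
32 8 25.7 [ 20.8  19.4 -38.9   1.   -0.2  80.9]
35 -8 18.7 [ -11.6   19.6  -36.9 -167.6   -2.3  -96.7]
35 8 26.4 [ 2.000e+01  1.950e+01 -3.460e+01 -1.760e+01 -1.000e-01  1.006e+02]
38 -8 13.2 [ -11.4   19.6  -35.1 -156.1   -4.3 -108.6]
38 0 27.5 [  -9.9   20.2  -32.4 -141.5   -5.8 -118.3]
38 8 21.2 [ 1.760e+01  1.940e+01 -3.070e+01 -3.590e+01 -1.000e-01  1.211e+02]
40 -8 8.3 [ -11.    19.6  -33.9 -149.2   -5.1 -115.8]
40 0 21.3 [  -7.9   19.9  -29.6 -128.5   -5.7 -133.2]
40 8 15.1 [ 1.560e+01  1.930e+01 -2.860e+01 -4.700e+01 -1.000e-01  1.338e+02]
42 -8 3.4 [ -10.5   19.4  -32.6 -143.    -5.6 -122.5]
42 0 18.0 [  -4.4   19.4  -27.1 -115.2   -4.3 -149.2]
42 8 8.7 [ 1.360e+01  1.910e+01 -2.720e+01 -5.610e+01 -1.000e-01  1.444e+02]
45 -8 0.0 [ -14.3   20.4  -38.9 -153.5  -15.4 -108.8]
45 0 7.3 [   0.    18.8  -25.3 -102.1   -2.2 -165.6]
45 8 1.3 [ 1.150e+01  1.870e+01 -2.600e+01 -6.540e+01 -1.000e-01  1.553e+02]
50 -8 0.0 [ -16.5   23.2  -46.  -161.5  -29.9  -98.5]
50 0 0.0 [ -15.8   21.5  -36.1 -136.6  -21.5 -118.7]
50 8 0.0 [ -10.4   20.3  -28.3 -110.8  -17.7 -143.8]
```

```bash
cat > ik2.py <<'E'
from go import *
from ik import fk,LO,HI
def wrap(a): return (a+180)%360-180
def solve(p,R,lim=True,n=721):
    M=R.as_matrix(); a=M[:,0]; w2=p-.367*a; out=[]
    B=np.linspace(0,2*np.pi,n)
    def at(b,s1,s2):
        y=np.cos(b)*M[:,1]+np.sin(b)*M[:,2]; w=w2+.192*y
        rr=np.hypot(w[0],w[1])*s1; j1=np.arctan2(w[1],w[0])+(0 if s1>0 else np.pi); zz=w[2]-.199
        D2=rr*rr+zz*zz; c=(D2+.602**2-.464**2)/(2*.602*np.sqrt(D2))
        if abs(c)>1: return None
        th=np.arctan2(rr,zz)+s2*np.arccos(c)   # j2 from vertical
        ex,ez=.602*np.sin(th),.602*np.cos(th); phi=np.arctan2(-(zz-ez),rr-ex)
        fd=np.array([np.cos(phi)*np.cos(j1),np.cos(phi)*np.sin(j1),-np.sin(phi)])
        return fd@y,j1,th,phi,y,fd
    for s1 in(1,-1):
        for s2 in(1,-1):
            prev=None
            for b in B:
                v=at(b,s1,s2)
                if v is None: prev=None; continue
                if prev is not None and prev[1]*v[0]<=0:
                    lo,hi=prev[0],b; flo=prev[1]
                    ok=True
                    for _ in range(40):
                        m=(lo+hi)/2; vm=at(m,s1,s2)
                        if vm is None: ok=False;break
                        if flo*vm[0]<=0: hi=m
                        else: lo,flo=m,vm[0]
                    if ok:
                        _,j1,th,phi,y,fd=at(lo,s1,s2)
                        C=Ro.from_euler('ZY',[j1,phi]); yl=C.inv().apply(y); j4=-np.arctan2(yl[2],yl[1])
                        C4=C*Ro.from_euler('x',-j4); al=C4.inv().apply(a); j5=-np.arctan2(-al[2],al[0])
                        W=C4*Ro.from_euler('y',-j5); rv=(W.inv()*R).as_rotvec(); j6=-np.degrees(rv[0])-90
                        j=np.array([np.degrees(j1),np.degrees(th),np.degrees(th-phi),np.degrees(j4),np.degrees(j5),j6])
                        j=wrap(j)
                        pe,_=fk(j)
                        if np.abs(pe-p).max()<2e-3 and (not lim or np.all((j>=LO)&(j<=HI))): out.append(j)
                prev=(b,v[0])
    return out
if __name__=="__main__":
    for t in (20,30,33,35,40,45):
        for f in (0,1):
            for j in solve(*target(P(133,0,61),t,flip=f),lim=False): print(t,f,j.round(1),'OK' if np.all((j>=LO)&(j<=HI)) else '')
E
python3 ik2.py
```

```text
20 0 [ -15.   115.5 -156.8  163.4  157.8   91.9] 
20 0 [  -1.   119.  -130.6 -107.  -178.4  167.2] 
20 0 [  10.2  119.1 -130.4  -75.   177.6 -171.4] 
20 0 [  24.6  115.6 -157.6   18.5 -157.   -93. ] 
20 0 [-13.1  19.9 -41.1 150.3  11.3 134.8] 
20 0 [  21.4   19.7  -43.2   37.3  -10.  -143.8] OK
20 0 [ 166.9  -19.9 -138.9  -29.7   11.3  134.8] 
20 0 [-158.6  -19.7 -136.8 -142.7  -10.  -143.8] 
20 0 [ 165.  -115.5  -23.2  -16.6  157.8   91.9] 
20 0 [ 179.  -119.   -49.4   73.  -178.4  167.2] 
20 0 [-169.8 -119.1  -49.6  105.   177.6 -171.4] 
20 0 [-155.4 -115.6  -22.4 -161.5 -157.   -93. ] 
20 1 [ -15.   115.5 -156.8  163.4  157.8  -88.1] 
20 1 [  -1.   119.  -130.6 -107.  -178.4  -12.8] 
20 1 [  10.2  119.1 -130.4  -75.   177.6    8.6] 
20 1 [  24.6  115.6 -157.6   18.5 -157.    87. ] 
20 1 [-13.1  19.9 -41.1 150.3  11.3 -45.2] 
20 1 [ 21.4  19.7 -43.2  37.3 -10.   36.2] OK
20 1 [ 166.9  -19.9 -138.9  -29.7   11.3  -45.2] 
20 1 [-158.6  -19.7 -136.8 -142.7  -10.    36.2] 
20 1 [ 165.  -115.5  -23.2  -16.6  157.8  -88.1] 
20 1 [ 179.  -119.   -49.4   73.  -178.4  -12.8] 
20 1 [-169.8 -
[... 1384 characters left out ...]
 
40 0 [-151.3 -121.4  -35.3 -152.5 -143.5  -87.2] 
40 0 [ 161.3 -121.2  -36.4  -24.8  144.9   86.6] 
40 1 [  28.7  121.4 -144.7   27.5 -143.5   92.8] 
40 1 [ -18.7  121.2 -143.6  155.2  144.9  -93.4] 
40 1 [-151.3 -121.4  -35.3 -152.5 -143.5   92.8] 
40 1 [ 161.3 -121.2  -36.4  -24.8  144.9  -93.4] 
45 0 [  29.9  123.6 -141.5   29.  -139.3  -86.6] 
45 0 [ -19.7  123.2 -140.3  153.9  140.9   86. ] 
45 0 [-150.1 -123.6  -38.5 -151.  -139.3  -86.6] 
45 0 [ 160.3 -123.2  -39.7  -26.1  140.9   86. ] 
45 1 [  29.9  123.6 -141.5   29.  -139.3   93.4] 
45 1 [ -19.7  123.2 -140.3  153.9  140.9  -94. ] 
45 1 [-150.1 -123.6  -38.5 -151.  -139.3   93.4] 
45 1 [ 160.3 -123.2  -39.7  -26.1  140.9  -94. ]
```

```bash
cat > scan2.py <<'E'
from ik2 import *
def tgt(pp,t,dl):
    u=np.array([np.cos(Q[2]),np.sin(Q[2]),0]);v=np.array([-u[1],u[0],0]);t=np.radians(t);d=np.radians(dl)
    a=np.sin(t)*(np.cos(d)*u+np.sin(d)*v)-np.cos(t)*np.array([0,0,1.]); y=-v; y=y-a*(a@y); y/=np.linalg.norm(y)
    return np.array(pp),Ro.from_matrix(np.c_[a,y,np.cross(a,y)])
if __name__=="__main__":
  res=[]
  for xT in (120,133,146,158):
   for t in (24,27,30,33,36,40,44):
    for dl in (-24,-18,-12,-6,0,6,12,18,24):
     zT=61
     for j in solve(*tgt(P(xT,0,zT),t,dl),n=181): 
        if -60<j[0]<60 and -40<j[1]<70: print(xT,t,dl,j.round(0).astype(int))
E
python3 scan2.py
```

```text
120 24 18 [ 22  19 -35   1 -12  72]
120 24 24 [ 20  19 -29 -10 -18  85]
120 27 18 [ 22  19 -38   2  -7  71]
120 27 24 [ 19  19 -30 -15 -15  90]
120 30 24 [ 18  19 -29 -21 -13  98]
120 33 24 [ 16  19 -28 -29 -13 108]
120 36 18 [ 20  18 -33 -24  -3 101]
120 36 24 [ 13  18 -26 -39 -13 120]
120 40 -12 [ -10   18  -33 -147   -2 -112]
120 40 -12 [ -13   19  -38 -158   -7  -99]
120 40 18 [ 13  18 -27 -47  -7 129]
120 40 24 [  8  19 -24 -54 -16 140]
120 44 -12 [ -14   20  -45 -168  -20  -88]
120 44 12 [ 10  18 -27 -64  -4 149]
120 44 18 [  4  18 -24 -69 -13 158]
120 44 24 [  1  19 -23 -69 -20 160]
133 24 18 [ 21  20 -33   0 -13  73]
133 24 24 [ 19  20 -27 -10 -19  85]
133 27 18 [ 21  20 -35   0  -8  74]
133 27 24 [ 19  20 -28 -15 -16  90]
133 30 18 [ 21  19 -38   0  -3  74]
133 30 24 [ 17  20 -28 -21 -14  98]
133 33 18 [ 21  19 -37  -7  -1  81]
133 33 24 [ 16  19 -26 -29 -13 108]
133 36 18 [ 19  19 -32 -24  -3 101]
133 36 24 [ 13  19 -25 -39 -14 120]
133 40 -12 [ -11   19  -33 -150   -2 -109]
133 40 -12 [ -12   19  -37 -159   -7  -99]
133 40 18 [ 13  19 -26 -46  -7 128]
133 40 24 [  8  19 -2
[... 935 characters left out ...]
-19 156]
158 24 -24 [ 11  21 -48  89 -12  -7]
158 24 12 [ 16  21 -45  47   0  32]
158 24 12 [ 21  21 -36  16  -9  57]
158 24 18 [ 21  22 -29  -1 -15  75]
158 24 24 [ 18  22 -24 -11 -20  86]
158 27 18 [ 21  21 -31  -2 -11  77]
158 27 24 [ 18  22 -25 -15 -17  91]
158 30 18 [ 20  21 -32  -4  -6  79]
158 30 24 [ 17  21 -25 -20 -15  98]
158 33 18 [ 20  21 -32 -11  -4  86]
158 33 24 [ 15  21 -24 -28 -14 107]
158 36 18 [ 18  21 -29 -23  -4 101]
158 36 24 [ 13  21 -22 -37 -14 118]
158 40 18 [ 14  21 -24 -43  -7 125]
158 40 24 [  8  21 -20 -51 -16 136]
158 44 -12 [ -13   22  -41 -170  -18  -88]
158 44 12 [ 13  20 -24 -55  -2 138]
158 44 18 [  6  21 -21 -64 -12 151]
158 44 24 [  2  21 -19 -65 -19 155]
```

```bash
cat > clr.py <<'E'
from scan2 import *
def tgt2(pp,t,dl,roll):
    p,R=tgt(pp,t,dl); return p,R*Ro.from_euler('x',roll,degrees=True)
yy=np.arange(-180,181,10.)
shelf=np.array([[125+i,y,165+k] for i in(0,10,20,45,90) for y in yy for k in(0,6)])
bx=np.arange(71,100,7.);
bridge=np.array([[x,y,76] for x in bx for y in np.arange(-65,66,10.)]+[[x,y,z] for x in(71,99) for y in(-65,65) for z in(70,60,50)]+[[99,y,z] for y in np.arange(-65,66,10.) for z in (70,64)])
OBS=np.array([P(*o) for o in np.vstack([shelf,bridge])]); ns=len(shelf)
def box(q,lo,hi):
    d=np.maximum(lo-q,q-hi); return np.where((d>0).any(1),np.linalg.norm(np.maximum(d,0),axis=1),d.max(1))
def clear(p,R,fw=12):
    q=R.inv().apply(OBS-p)*1000
    body=box(q,np.array([-250,-97,-39]),np.array([-55,97,39]))
    f=np.minimum(box(q,np.array([-55,44,-fw]),np.array([11,65,fw])),box(q,np.array([-55,-65,-fw]),np.array([11,-44,fw])))
    return body[:ns].min(),body[ns:].min(),f[:ns].min(),f[ns:].min()
if __name__=="__main__":
  R_=[]
  for xT in (116,122,128,134,140):
   for zT in (57,61,64):
    for t in (24,27,30,33,36):
     for dl in (6,10,14,18,22,26):
      for roll in (0,):
       p,R=tgt2(P(xT,0,zT),t,dl,roll); c=clear(p,R); 
       if min(c)<4: continue
       js=[j for j in solve(p,R,n=121) if -60<j[0]<60 and -40<j[1]<70 and j[4]<-2.5]
       for j in js: R_.append((min(c),xT,zT,t,dl,roll,np.round(c,1).tolist(),j.round(0).astype(int).tolist()))
  R_.sort(key=lambda a:-(a[0]-.4*a[4]))
  for a in R_[:25]: print(a)
  print(len(R_))
E
python3 clr.py
```

```text
(np.float64(5.397281478878803), 128, 57, 27, 18, 0, [5.4, 5.9, 47.8, 5.8], [22, 20, -36, 1, -7, 73])
(np.float64(6.021492963871431), 128, 64, 30, 22, 0, [6.0, 8.2, 41.1, 7.9], [19, 19, -30, -16, -11, 92])
(np.float64(5.389673886642819), 128, 61, 30, 22, 0, [7.4, 5.4, 43.8, 6.5], [19, 19, -30, -17, -11, 93])
(np.float64(4.649110875303108), 128, 64, 33, 22, 0, [10.5, 4.6, 43.1, 6.7], [18, 19, -29, -25, -10, 102])
(np.float64(4.420238367880771), 128, 57, 27, 22, 0, [4.4, 5.4, 46.3, 6.1], [20, 20, -30, -11, -13, 86])
(np.float64(4.391271936828118), 134, 64, 33, 22, 0, [5.4, 4.4, 40.4, 11.8], [17, 19, -28, -24, -11, 102])
(np.float64(5.153283783601909), 128, 61, 30, 26, 0, [6.2, 5.2, 42.1, 6.8], [16, 19, -26, -24, -16, 102])
(np.float64(4.857497627302649), 128, 64, 30, 26, 0, [4.9, 7.7, 39.4, 8.2], [16, 19, -26, -24, -16, 101])
(np.float64(4.444678304207132), 128, 64, 33, 26, 0, [9.3, 4.4, 41.4, 7.0], [14, 19, -25, -31, -16, 111])
9
```

```bash
cat > fine.py <<'E'
from clr import *
R_=[]
for xT in (124,126,128,130):
 for zT in (56,58,60,62,64):
  for t in (27,28,29,30,31,32):
   for dl in (15,16,17,18,19,20):
    for yo in(-6,0,6):
       p,R=tgt2(P(xT,yo,zT),t,dl,0); c=clear(p,R); 
       if min(c)<5.5: continue
       js=[j for j in solve(p,R,n=121) if -60<j[0]<60 and -40<j[1]<70 and j[4]<-3]
       for j in js: R_.append((round(min(c),1),xT,zT,t,dl,yo,np.round(c,1).tolist(),j.round(0).astype(int).tolist()))
R_.sort(key=lambda a:-(a[0]-.2*a[4]))
for a in R_[:14]: print(a)
print(len(R_))
E
python3 fine.py
```

```text
(np.float64(7.8), 130, 64, 32, 18, -6, [8.3, 7.8, 43.0, 8.5], [21, 19, -36, -8, -3, 83])
(np.float64(7.6), 130, 64, 32, 19, -6, [8.1, 7.6, 42.6, 8.6], [20, 19, -33, -14, -6, 90])
(np.float64(7.2), 128, 64, 31, 18, -6, [8.5, 8.7, 43.2, 7.2], [21, 19, -37, -5, -4, 80])
(np.float64(7.5), 130, 64, 32, 20, -6, [7.8, 7.5, 42.2, 8.7], [19, 19, -31, -17, -8, 94])
(np.float64(7.3), 128, 64, 31, 19, -6, [8.3, 8.4, 42.8, 7.3], [20, 19, -34, -11, -7, 86])
(np.float64(7.3), 128, 64, 31, 19, 0, [8.3, 7.6, 43.0, 7.3], [21, 19, -35, -8, -5, 83])
(np.float64(7.1), 130, 62, 31, 18, -6, [7.8, 7.1, 44.2, 8.0], [21, 19, -36, -5, -4, 81])
(np.float64(7.4), 128, 64, 31, 20, -6, [8.0, 8.2, 42.4, 7.4], [19, 19, -32, -15, -8, 91])
(np.float64(7.4), 128, 64, 31, 20, 0, [8.0, 7.4, 42.6, 7.4], [20, 19, -33, -13, -8, 88])
(np.float64(7.0), 128, 64, 30, 18, -6, [7.0, 9.9, 42.5, 7.6], [21, 19, -37, -3, -5, 78])
(np.float64(6.8), 128, 64, 32, 18, -6, [10.0, 7.5, 43.8, 6.8], [21, 19, -36, -7, -3, 83])
(np.float64(6.8), 130, 64, 31, 18, -6, [6.8, 9.0, 42.3, 9.0], [21, 19, -36, -5, -4, 80])
(np.float64(7.0), 130, 64, 32, 19, 0, [8.1, 7.0, 42.8, 8.6], [21, 19, -34, -11, -5, 86])
(np.float64(6.7), 128, 62, 30, 18, -6, [7.9, 7.9, 44.4, 6.7], [21, 19, -37, -3, -5, 78])
131
```

```bash
cat > path.py <<'E'
from clr import *
t,dl,tp=31,20,(128,0,62)
p,R=tgt2(P(*tp),t,dl,0)
if __name__=="__main__":
  a=R.as_matrix()[:,0]; print(R.as_euler('xyz',degrees=True).round(1),a.round(3),p.round(4))
  for k in(0,20,40,60,80,100,130):
    pk=p-a*k/1000; print(k,pk.round(3),np.round(clear(pk,R),1),[j.round(0).astype(int).tolist() for j in solve(pk,R,n=181) if -40<j[1]<70])
  for sgn in(1,-1):
    C=np.array([P(x,sgn*y,z) for x in(105,115,128,145,165) for y in (34,24) for z in(43,55,67)]); q=R.inv().apply(C-p)*1000
    m=(abs(q[:,2])<25); print(sgn,q[m].round(0).astype(int).tolist())
E
python3 path.py
```

```text
[-162.7   59.    23.4] [ 0.473  0.204 -0.857] [0.658  0.0534 0.062 ]
0 [0.658 0.053 0.062] [ 9.   5.5 44.4  6.4] [[20, 19, -33, -13, -7, 89]]
20 [0.649 0.049 0.079] [ 9.  24.3 36.5  6.4] [[20, 17, -34, -11, -8, 86]]
40 [0.639 0.045 0.096] [ 9.  44.1 36.   6.4] [[20, 14, -35, -9, -10, 84]]
60 [0.63  0.041 0.113] [10.8 64.1 36.  13.2] [[20, 12, -36, -8, -12, 83]]
80 [0.62  0.037 0.131] [22.8 84.  36.  30.8] [[20, 9, -36, -7, -13, 82]]
100 [0.611 0.033 0.148] [ 41.  104.   36.   48.1] [[20, 7, -37, -6, -16, 81]]
130 [0.597 0.027 0.173] [ 69.7 134.   39.1  74.6] [[20, 3, -37, -5, -19, 80]]
1 [[1, -34, 23], [-9, -36, 18], [-1, -25, 23], [-11, -26, 18], [16, -32, 21], [6, -34, 15], [-5, -35, 9], [14, -22, 21], [4, -24, 15], [-6, -26, 9], [22, -31, 9], [12, -32, 3], [2, -34, -2], [21, -21, 9], [10, -23, 3], [0, -24, -2], [31, -29, -5], [20, -31, -11], [10, -33, -17], [29, -19, -5], [18, -21, -11], [8, -23, -17], [40, -27, -23], [38, -18, -23]]
-1 [[-11, 33, 23], [-21, 31, 18], [-9, 23, 23], [-20, 21, 18], [4, 35, 21], [-6, 33, 15], [-17, 32, 9], [6, 25, 21], [-5, 24, 15], [-15, 22, 9], [10, 36, 9], [0, 35, 3], [-10, 33, -2], [12, 27, 9], [2, 25, 3], [-9, 23, -2], [19, 38, -5], [8, 36, -11], [-2, 34, -17], [20, 28, -5], [10, 26, -11], [0, 24, -17], [28, 40, -23], [30, 30, -23]]
```

```bash
cat > dk.py <<'E'
from path import *
import sys
k=float(sys.argv[1]); a=R.as_matrix()[:,0]
delta(p-a*k/1000,R,'k=%g'%k)
s=r.get_state(); print('  j',np.round(s['joints'],1),'eul',np.round(s['eef_rot'],1))
E
python3 dk.py 130
```

```text
k=130 t 5.98 p [0.6384 0.0194 0.2357] w 0.0876 F [ 0.4 -0.6  0.9]
  rot units [-0.33  0.99 -2.77] | shift before rot [ 1.94 -0.51  3.19] | shift after rot [ 1.76 -0.19  3.33]
  j [ 24.7   4.  -34.1  21.9 -31.3  50.3] eul [175.7  65.1  -2.6]
```

Call:
arm_command(plan=[{"dx": 0.2, "dy": -0.1, "dz": 0.7, "wx": -0.1, "wy": 0.25, "wz": -0.7}, {"dx": 0.4, "dy": -0.1, "dz": 0.8, "wx": -0.1, "wy": 0.25, "wz": -0.7}, {"dx": 0.4, "dy": -0.1, "dz": 0.8, "wx": -0.1, "wy": 0.25, "wz": -0.7}, {"dx": 0.4, "dy": 0, "dz": 0.8, "wx": 0, "wy": 0.25, "wz": -0.7}, {"dx": 0, "dy": 0, "dz": 0, "wx": 0, "wy": 0, "wz": 0}])

```text
time_s: 6.4
tcp_pos: [0.5887, 0.0263, 0.1785]
eef_rot: [-162.1, 59.1, 23.9]
contact_force: [-0.0, -0.3, -0.6]
gripper_width: 0.0876
```

```bash
python3 dk.py 130
```

```text
k=130 t 6.4 p [0.5887 0.0263 0.1785] w 0.0876 F [-0.  -0.3 -0.6]
  rot units [-0.02  0.03  0.05] | shift before rot [ 0.41  0.07 -0.22] | shift after rot [ 0.41  0.07 -0.22]
  j [ 20.2   2.4 -36.7  -5.5 -20.1  80.4] eul [-162.1   59.1   23.9]
```

Call:
arm_command(plan=[{"dx": 0, "dy": 0.07, "dz": -0.22, "wx": 0, "wy": 0, "wz": 0.05}, {"dx": 0.7, "dy": 0, "dz": 0, "wx": 0, "wy": 0, "wz": 0}, {"dx": 0.7, "dy": 0, "dz": 0, "wx": 0, "wy": 0, "wz": 0}, {"dx": 0.7, "dy": 0, "dz": 0, "wx": 0, "wy": 0, "wz": 0}, {"dx": 0.7, "dy": 0, "dz": 0, "wx": 0, "wy": 0, "wz": 0}, {"dx": 0, "dy": 0, "dz": 0, "wx": 0, "wy": 0, "wz": 0}])

```text
time_s: 6.9
tcp_pos: [0.6202, 0.0348, 0.1343]
eef_rot: [-163.2, 59.1, 22.7]
contact_force: [-0.3, 0.0, -0.3]
gripper_width: 0.0875
```

```bash
python3 dk.py 0; python3 - <<'E'
from go import *
for n,b in(('scene',(180,340,230,450)),('top',(130,320,190,370))):
    p,d=r.capture(n); cv2.imwrite(f'pics/k1{n}.png',cv2.resize(p[b[0]:b[1],b[2]:b[3],::-1],None,fx=3,fy=3,interpolation=cv2.INTER_CUBIC))
E
```

```text
k=0 t 6.9 p [0.6202 0.0348 0.1343] w 0.0875 F [-0.3  0.  -0.3]
  rot units [-0.02  0.   -0.08] | shift before rot [ 4.18 -0.11  0.09] | shift after rot [ 4.18 -0.08  0.09]
  j [ 20.4   9.  -36.8  -5.  -13.4  80. ] eul [-163.2   59.1   22.7]
```

View pics/k1scene.png

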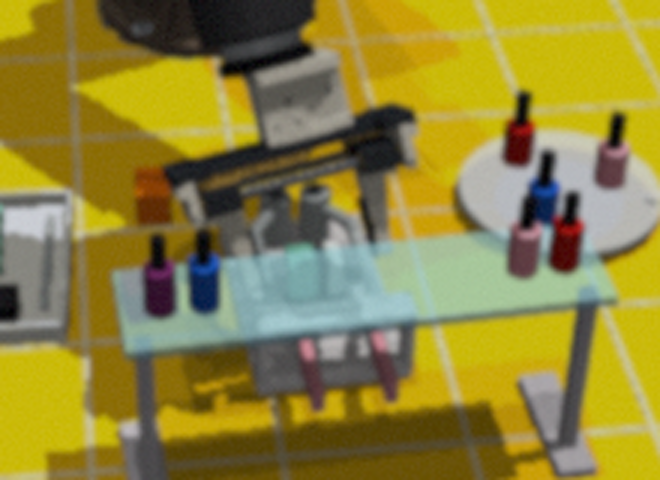

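View pics/k1top.png

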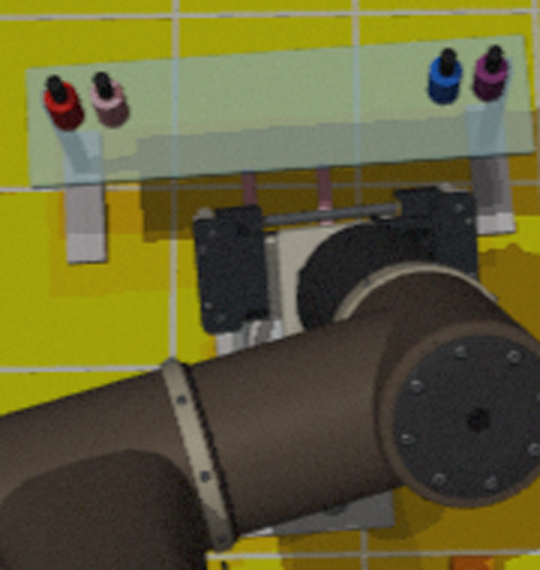

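In the scene crop the gripper is just above the shelf edge with its fingers starting down on both sides. The paddles show below the shelf at (312,375) and (385,370). The top crop shows the gripper still clear of the shelf front edge.

Call:
arm_command(plan=[{"dx": 0.6, "dy": -0.1, "dz": 0.09, "wx": 0, "wy": 0, "wz": -0.08}, {"dx": 0.6, "dy": 0, "dz": 0, "wx": 0, "wy": 0, "wz": 0}, {"dx": 0.6, "dy": 0, "dz": 0, "wx": 0, "wy": 0, "wz": 0}, {"dx": 0.6, "dy": 0, "dz": 0, "wx": 0, "wy": 0, "wz": 0}, {"dx": 0, "dy": 0, "dz": 0, "wx": 0, "wy": 0, "wz": 0}])

```text
time_s: 7.42
tcp_pos: [0.6433, 0.0473, 0.0971]
eef_rot: [-162.8, 58.6, 23.2]
contact_force: [-0.9, 0.0, -0.4]
gripper_width: 0.0875
```

```bash
python3 dk.py 0
```

```text
k=0 t 7.42 p [0.6433 0.0473 0.0971] w 0.0875 F [-0.9  0.  -0.4]
  rot units [ 0.01 -0.09  0.01] | shift before rot [1.91 0.08 0.22] | shift after rot [1.91 0.08 0.21]
  j [ 20.4  14.3 -35.   -9.1  -9.4  84.2] eul [-162.8   58.6   23.2]
```

Call:
arm_command(plan=[{"dx": 0.4, "dy": 0.08, "dz": 0.22, "wx": 0, "wy": -0.09, "wz": 0}, {"dx": 0.5, "dy": 0, "dz": 0, "wx": 0, "wy": 0, "wz": 0}, {"dx": 0.4, "dy": 0, "dz": 0, "wx": 0, "wy": 0, "wz": 0}, {"dx": 0, "dy": 0, "dz": 0, "wx": 0, "wy": 0, "wz": 0}])

```text
time_s: 7.75
tcp_pos: [0.6534, 0.0512, 0.0705]
eef_rot: [-162.7, 59.0, 23.4]
contact_force: [-0.3, 0.2, -0.0]
gripper_width: 0.0877
```

```bash
python3 dk.py 0
```

```text
k=0 t 7.75 p [0.6534 0.0512 0.0705] w 0.0877 F [-0.3  0.2 -0. ]
  rot units [0.01 0.01 0.  ] | shift before rot [ 0.5  -0.01  0.01] | shift after rot [ 0.5  -0.01  0.01]
  j [ 20.1  17.8 -33.4 -12.2  -8.1  87.7] eul [-162.7   59.    23.4]
```

Call:
arm_command(plan=[{"dx": 0.4, "dy": 0, "dz": 0, "wx": 0, "wy": 0, "wz": 0}, {"dx": 0.15, "dy": 0, "dz": 0, "wx": 0, "wy": 0, "wz": 0}, {"dx": 0, "dy": 0, "dz": 0, "wx": 0, "wy": 0, "wz": 0}])

```text
time_s: 8.0
tcp_pos: [0.6595, 0.0537, 0.0601]
eef_rot: [-162.7, 59.1, 23.4]
contact_force: [-0.4, -0.5, -0.2]
gripper_width: 0.0877
```

```bash
python3 dk.py 0; python3 - <<'E'
from go import *
for n,b in(('scene',(200,340,250,450)),):
    p,d=r.capture(n); cv2.imwrite(f'pics/k2{n}.png',cv2.resize(p[b[0]:b[1],b[2]:b[3],::-1],None,fx=4,fy=4,interpolation=cv2.INTER_CUBIC))
E
```

```text
k=0 t 8.0 p [0.6595 0.0537 0.0601] w 0.0877 F [-0.4 -0.5 -0.2]
  rot units [0.01 0.01 0.  ] | shift before rot [-0.12 -0.01  0.02] | shift after rot [-0.12 -0.01  0.02]
  j [ 20.   19.2 -32.6 -13.5  -7.5  89. ] eul [-162.7   59.1   23.4]
```

View pics/k2scene.png

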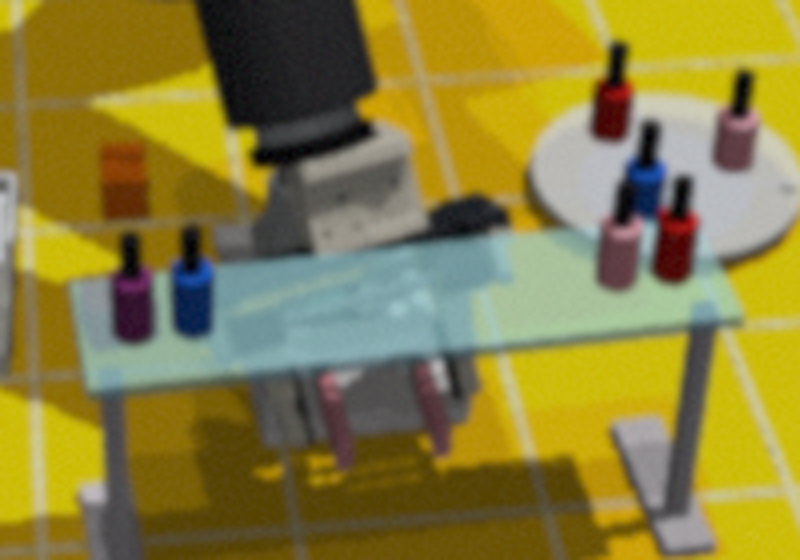

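The fingers are outside the two paddles (right finger near (310,400), left near (462,380)), with no contact force. I'll close in small steps.

Call:
arm_command(plan=[{"dx": 0, "dy": 0, "dz": 0, "wx": 0, "wy": 0, "wz": 0}, {"dx": 0, "dy": 0, "dz": 0, "wx": 0, "wy": 0, "wz": 0}, {"dx": 0, "dy": 0, "dz": 0, "wx": 0, "wy": 0, "wz": 0}, {"dx": 0, "dy": 0, "dz": 0, "wx": 0, "wy": 0, "wz": 0}, {"dx": 0, "dy": 0, "dz": 0, "wx": 0, "wy": 0, "wz": 0}, {"dx": 0, "dy": 0, "dz": 0, "wx": 0, "wy": 0, "wz": 0}], fingers=-0.6, force=6)

```text
time_s: 8.55
tcp_pos: [0.6592, 0.0544, 0.0615]
eef_rot: [-162.6, 59.0, 23.5]
contact_force: [0.9, 1.4, -1.7]
gripper_width: 0.0704
```

Call:
arm_command(plan=[{"dx": 0, "dy": 0, "dz": 0, "wx": 0, "wy": 0, "wz": 0}, {"dx": 0, "dy": 0, "dz": 0, "wx": 0, "wy": 0, "wz": 0}, {"dx": 0, "dy": 0, "dz": 0, "wx": 0, "wy": 0, "wz": 0}, {"dx": 0, "dy": 0, "dz": 0, "wx": 0, "wy": 0, "wz": 0}, {"dx": 0, "dy": 0, "dz": 0, "wx": 0, "wy": 0, "wz": 0}, {"dx": 0, "dy": 0, "dz": 0, "wx": 0, "wy": 0, "wz": 0}], fingers=-0.45, force=6)

```text
time_s: 9.05
tcp_pos: [0.6592, 0.0545, 0.0619]
eef_rot: [-162.6, 58.9, 23.5]
contact_force: [0.3, 1.5, -0.6]
gripper_width: 0.0632
```

Call:
arm_command(plan=[{"dx": 0, "dy": 0, "dz": 0, "wx": 0, "wy": 0, "wz": 0}, {"dx": 0, "dy": 0, "dz": 0, "wx": 0, "wy": 0, "wz": 0}, {"dx": 0, "dy": 0, "dz": 0, "wx": 0, "wy": 0, "wz": 0}, {"dx": 0, "dy": 0, "dz": 0, "wx": 0, "wy": 0, "wz": 0}, {"dx": 0, "dy": 0, "dz": 0, "wx": 0, "wy": 0, "wz": 0}, {"dx": 0, "dy": 0, "dz": 0, "wx": 0, "wy": 0, "wz": 0}], fingers=-0.3, force=6)

```text
time_s: 9.55
tcp_pos: [0.6592, 0.0545, 0.0619]
eef_rot: [-162.6, 59.0, 23.5]
contact_force: [0.7, 2.1, -0.7]
gripper_width: 0.0614
```

Call:
arm_command(plan=[{"dx": 0, "dy": 0, "dz": 0, "wx": 0, "wy": 0, "wz": 0}, {"dx": 0, "dy": 0, "dz": 0, "wx": 0, "wy": 0, "wz": 0}, {"dx": 0, "dy": 0, "dz": 0, "wx": 0, "wy": 0, "wz": 0}, {"dx": 0, "dy": 0, "dz": 0, "wx": 0, "wy": 0, "wz": 0}, {"dx": 0, "dy": 0, "dz": 0, "wx": 0, "wy": 0, "wz": 0}, {"dx": 0, "dy": 0, "dz": 0, "wx": 0, "wy": 0, "wz": 0}], fingers=-0.2, force=6)

```text
time_s: 10.05
tcp_pos: [0.6592, 0.0545, 0.0619]
eef_rot: [-162.6, 58.9, 23.5]
contact_force: [-0.2, 2.0, -0.3]
gripper_width: 0.0619
```

The fingers stalled at 61.7 mm under 6 N, which is contact with the cap. From there I expect snap at about 50 mm and crush at about 42 mm. I'll raise the force and step the target.

Call:
arm_command(plan=[{"dx": 0, "dy": 0, "dz": 0, "wx": 0, "wy": 0, "wz": 0}, {"dx": 0, "dy": 0, "dz": 0, "wx": 0, "wy": 0, "wz": 0}, {"dx": 0, "dy": 0, "dz": 0, "wx": 0, "wy": 0, "wz": 0}, {"dx": 0, "dy": 0, "dz": 0, "wx": 0, "wy": 0, "wz": 0}, {"dx": 0, "dy": 0, "dz": 0, "wx": 0, "wy": 0, "wz": 0}], fingers=-0.32, force=11)

```text
time_s: 10.47
tcp_pos: [0.6593, 0.0545, 0.0619]
eef_rot: [-162.6, 58.9, 23.5]
contact_force: [0.7, 1.8, -1.0]
gripper_width: 0.0602
```

Call:
arm_command(plan=[{"dx": 0, "dy": 0, "dz": 0, "wx": 0, "wy": 0, "wz": 0}, {"dx": 0, "dy": 0, "dz": 0, "wx": 0, "wy": 0, "wz": 0}, {"dx": 0, "dy": 0, "dz": 0, "wx": 0, "wy": 0, "wz": 0}, {"dx": 0, "dy": 0, "dz": 0, "wx": 0, "wy": 0, "wz": 0}, {"dx": 0, "dy": 0, "dz": 0, "wx": 0, "wy": 0, "wz": 0}], fingers=-0.32, force=16)

```text
time_s: 10.88
tcp_pos: [0.6592, 0.0545, 0.0619]
eef_rot: [-162.6, 58.9, 23.5]
contact_force: [1.0, 1.6, -0.6]
gripper_width: 0.0583
```

Call:
arm_command(plan=[{"dx": 0, "dy": 0, "dz": 0, "wx": 0, "wy": 0, "wz": 0}, {"dx": 0, "dy": 0, "dz": 0, "wx": 0, "wy": 0, "wz": 0}, {"dx": 0, "dy": 0, "dz": 0, "wx": 0, "wy": 0, "wz": 0}, {"dx": 0, "dy": 0, "dz": 0, "wx": 0, "wy": 0, "wz": 0}], fingers=-0.25, force=16)

```text
time_s: 11.22
tcp_pos: [0.6592, 0.0546, 0.0622]
eef_rot: [-162.6, 58.9, 23.5]
contact_force: [-0.2, 1.8, -0.7]
gripper_width: 0.0549
```

Call:
arm_command(plan=[{"dx": 0, "dy": 0, "dz": 0, "wx": 0, "wy": 0, "wz": 0}, {"dx": 0, "dy": 0, "dz": 0, "wx": 0, "wy": 0, "wz": 0}, {"dx": 0, "dy": 0, "dz": 0, "wx": 0, "wy": 0, "wz": 0}, {"dx": 0, "dy": 0, "dz": 0, "wx": 0, "wy": 0, "wz": 0}], fingers=-0.2, force=16)

```text
time_s: 11.55
tcp_pos: [0.6591, 0.0546, 0.0623]
eef_rot: [-162.6, 58.9, 23.5]
contact_force: [-1.3, 1.4, -0.5]
gripper_width: 0.0523
```

Call:
arm_command(plan=[{"dx": 0, "dy": 0, "dz": 0, "wx": 0, "wy": 0, "wz": 0}, {"dx": 0, "dy": 0, "dz": 0, "wx": 0, "wy": 0, "wz": 0}, {"dx": 0, "dy": 0, "dz": 0, "wx": 0, "wy": 0, "wz": 0}, {"dx": 0, "dy": 0, "dz": 0, "wx": 0, "wy": 0, "wz": 0}], fingers=-0.16, force=16)

```text
time_s: 11.88
tcp_pos: [0.659, 0.0547, 0.0625]
eef_rot: [-162.6, 58.9, 23.5]
contact_force: [-2.0, 1.6, 1.0]
gripper_width: 0.0508
```

```bash
python3 - <<'E'
from go import *
for n,b in(('scene',(200,340,250,450)),):
    p,d=r.capture(n); cv2.imwrite(f'pics/k3{n}.png',cv2.resize(p[b[0]:b[1],b[2]:b[3],::-1],None,fx=4,fy=4,interpolation=cv2.INTER_CUBIC))
E
```

View pics/k3scene.png

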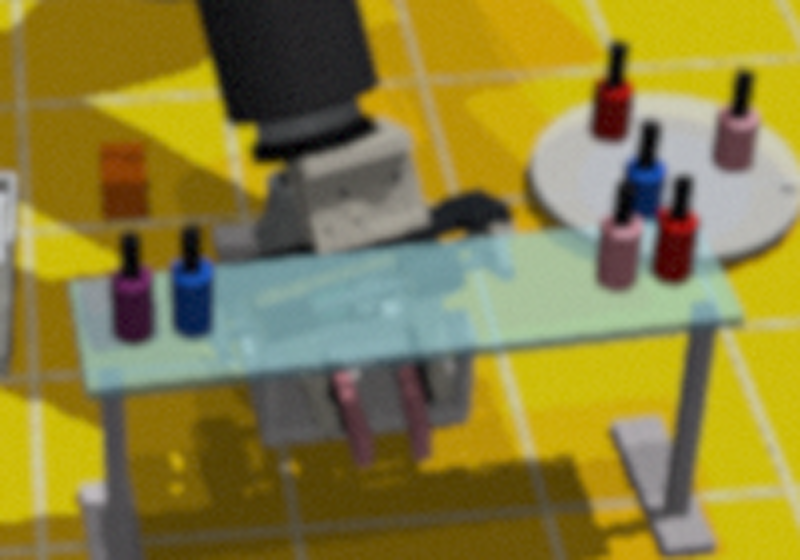

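Call:
arm_command(plan=[{"dx": 0, "dy": 0, "dz": 0, "wx": 0, "wy": 0, "wz": 0}, {"dx": 0, "dy": 0, "dz": 0, "wx": 0, "wy": 0, "wz": 0}, {"dx": 0, "dy": 0, "dz": 0, "wx": 0, "wy": 0, "wz": 0}, {"dx": 0, "dy": 0, "dz": 0, "wx": 0, "wy": 0, "wz": 0}], fingers=-0.16, force=4)

```text
time_s: 12.27
tcp_pos: [0.6591, 0.0545, 0.0625]
eef_rot: [-162.6, 58.9, 23.5]
contact_force: [-0.8, 1.2, 1.5]
gripper_width: 0.0624
```

Call:
arm_command(plan=[{"dx": 0, "dy": 0, "dz": 0, "wx": 0, "wy": 0, "wz": 0}, {"dx": 0, "dy": 0, "dz": 0, "wx": 0, "wy": 0, "wz": 0}, {"dx": 0, "dy": 0, "dz": 0, "wx": 0, "wy": 0, "wz": 0}, {"dx": 0, "dy": 0, "dz": 0, "wx": 0, "wy": 0, "wz": 0}], fingers=-0.16, force=6)

```text
time_s: 12.6
tcp_pos: [0.6592, 0.0544, 0.0625]
eef_rot: [-162.6, 58.9, 23.5]
contact_force: [-1.8, 0.8, 1.2]
gripper_width: 0.0616
```

At 6 N it springs back to the same 61.6 mm stall, so the cap hasn't given yet: its travel at 50.8 mm was under 5 mm. Crush is therefore no earlier than about 41 mm. Squeezing a bit further.

Call:
arm_command(plan=[{"dx": 0, "dy": 0, "dz": 0, "wx": 0, "wy": 0, "wz": 0}, {"dx": 0, "dy": 0, "dz": 0, "wx": 0, "wy": 0, "wz": 0}, {"dx": 0, "dy": 0, "dz": 0, "wx": 0, "wy": 0, "wz": 0}, {"dx": 0, "dy": 0, "dz": 0, "wx": 0, "wy": 0, "wz": 0}, {"dx": 0, "dy": 0, "dz": 0, "wx": 0, "wy": 0, "wz": 0}], fingers=-0.16, force=16)

```text
time_s: 13.02
tcp_pos: [0.6591, 0.0546, 0.063]
eef_rot: [-162.6, 58.9, 23.5]
contact_force: [-3.1, 1.5, 2.5]
gripper_width: 0.0507
```

Call:
arm_command(plan=[{"dx": 0, "dy": 0, "dz": 0, "wx": 0, "wy": 0, "wz": 0}, {"dx": 0, "dy": 0, "dz": 0, "wx": 0, "wy": 0, "wz": 0}, {"dx": 0, "dy": 0, "dz": 0, "wx": 0, "wy": 0, "wz": 0}, {"dx": 0, "dy": 0, "dz": 0, "wx": 0, "wy": 0, "wz": 0}], fingers=-0.1, force=16)

```text
time_s: 13.35
tcp_pos: [0.6593, 0.0547, 0.063]
eef_rot: [-162.6, 58.9, 23.5]
contact_force: [-1.9, 1.5, 2.7]
gripper_width: 0.0484
```

Call:
arm_command(plan=[{"dx": 0, "dy": 0, "dz": 0, "wx": 0, "wy": 0, "wz": 0}, {"dx": 0, "dy": 0, "dz": 0, "wx": 0, "wy": 0, "wz": 0}, {"dx": 0, "dy": 0, "dz": 0, "wx": 0, "wy": 0, "wz": 0}, {"dx": 0, "dy": 0, "dz": 0, "wx": 0, "wy": 0, "wz": 0}], fingers=-0.1, force=6)

```text
time_s: 13.68
tcp_pos: [0.6593, 0.0547, 0.063]
eef_rot: [-162.6, 58.9, 23.5]
contact_force: [-1.9, 1.5, 2.8]
gripper_width: 0.0481
```

It now holds 48 mm under only 6 N, where before it sprang back to 61.6 mm, so the cap has given. Opening and backing out.

Call:
arm_command(plan=[{"dx": 0, "dy": 0, "dz": 0, "wx": 0, "wy": 0, "wz": 0}, {"dx": 0, "dy": 0, "dz": 0, "wx": 0, "wy": 0, "wz": 0}, {"dx": 0, "dy": 0, "dz": 0, "wx": 0, "wy": 0, "wz": 0}, {"dx": 0, "dy": 0, "dz": 0, "wx": 0, "wy": 0, "wz": 0}, {"dx": 0, "dy": 0, "dz": 0, "wx": 0, "wy": 0, "wz": 0}, {"dx": 0, "dy": 0, "dz": 0, "wx": 0, "wy": 0, "wz": 0}, {"dx": 0, "dy": 0, "dz": 0, "wx": 0, "wy": 0, "wz": 0}, {"dx": 0, "dy": 0, "dz": 0, "wx": 0, "wy": 0, "wz": 0}, {"dx": 0, "dy": 0, "dz": 0, "wx": 0, "wy": 0, "wz": 0}], fingers=-1, force=20)

```text
time_s: 14.43
tcp_pos: [0.6594, 0.0536, 0.0621]
eef_rot: [-162.7, 58.9, 23.4]
contact_force: [-0.0, 0.3, -0.0]
gripper_width: 0.0874
```

```bash
python3 dk.py 0;python3 dk.py 60
```

```text
k=0 t 14.43 p [0.6594 0.0536 0.0621] w 0.0874 F [-0.   0.3 -0. ]
  rot units [ 0.01 -0.01  0.01] | shift before rot [-0.03  0.    0.07] | shift after rot [-0.03  0.    0.07]
  j [ 20.   19.  -32.6 -13.4  -7.5  88.9] eul [-162.7   58.9   23.4]
k=60 t 14.43 p [0.6594 0.0536 0.0621] w 0.0874 F [-0.   0.3 -0. ]
  rot units [ 0.01 -0.01  0.01] | shift before rot [-3.03 -0.    0.06] | shift after rot [-3.03  0.    0.07]
  j [ 20.   19.  -32.6 -13.4  -7.5  88.9] eul [-162.7   58.9   23.4]
```

Call:
arm_command(plan=[{"dx": -0.6, "dy": 0, "dz": 0, "wx": 0, "wy": 0, "wz": 0}, {"dx": -0.8, "dy": 0, "dz": 0, "wx": 0, "wy": 0, "wz": 0}, {"dx": -0.8, "dy": 0, "dz": 0, "wx": 0, "wy": 0, "wz": 0}, {"dx": -0.8, "dy": 0, "dz": 0, "wx": 0, "wy": 0, "wz": 0}, {"dx": 0, "dy": 0, "dz": 0, "wx": 0, "wy": 0, "wz": 0}])

```text
time_s: 14.85
tcp_pos: [0.6283, 0.0398, 0.116]
eef_rot: [-162.7, 59.1, 23.3]
contact_force: [-0.5, -0.1, 0.7]
gripper_width: 0.0875
```

```bash
python3 dk.py 150
```

```text
k=150 t 14.85 p [0.6283 0.0398 0.116 ] w 0.0875 F [-0.5 -0.1  0.7]
  rot units [ 0.    0.02 -0.01] | shift before rot [-4.35 -0.03  0.01] | shift after rot [-4.35 -0.04  0.  ]
  j [ 20.2  11.4 -35.8  -7.7 -12.   82.9] eul [-162.7   59.1   23.3]
```

Call:
arm_command(plan=[{"dx": -0.9, "dy": 0, "dz": 0, "wx": 0, "wy": 0, "wz": 0}, {"dx": -0.9, "dy": 0, "dz": 0, "wx": 0, "wy": 0, "wz": 0}, {"dx": -0.9, "dy": 0, "dz": 0, "wx": 0, "wy": 0, "wz": 0}, {"dx": -0.9, "dy": 0, "dz": 0, "wx": 0, "wy": 0, "wz": 0}, {"dx": 0, "dy": 0, "dz": 0, "wx": 0, "wy": 0, "wz": 0}], fingers=-0.4)

```text
time_s: 15.27
tcp_pos: [0.5916, 0.0237, 0.1819]
eef_rot: [-162.8, 59.0, 23.2]
contact_force: [-0.3, -0.2, -0.2]
gripper_width: 0.0631
```

```bash
cat > gr.py <<'E'
from ik2 import *
def down(pp,yaw,):  # y_tool along horizontal direction yaw
    y=np.array([np.cos(yaw),np.sin(yaw),0]); a=np.array([0,0,-1.]); return np.array(pp),Ro.from_matrix(np.c_[a,y,np.cross(a,y)])
if __name__=="__main__":
  for yw in (Q[2],Q[2]+np.pi):
    for z in (46,200):
      p,R=down(P(0,-7.5,z),yw); delta(p,R,'yaw%.2f z%d'%(yw,z)); print([j.round(0).astype(int).tolist() for j in solve(p,R) if -40<j[1]<90])
    p,R=down([.436,-.331,.03],yw); print('tray',[j.round(0).astype(int).tolist() for j in solve(p,R) if -40<j[1]<90])
  n='scene';b=(200,340,250,450)
  p,d=r.capture(n); cv2.imwrite(f'pics/k4{n}.png',cv2.resize(p[b[0]:b[1],b[2]:b[3],::-1],None,fx=4,fy=4,interpolation=cv2.INTER_CUBIC))
E
python3 gr.py
```

```text
yaw0.06 z46 t 15.27 p [0.5916 0.0237 0.1819] w 0.0631 F [-0.3 -0.2 -0.2]
  rot units [-18.55  -6.66  -3.32] | shift before rot [ 4.54 -0.12  5.95] | shift after rot [ 6.8  -3.   -0.91]
[[25, 19, -31, 0, -40, 158]]
yaw0.06 z200 t 15.27 p [0.5916 0.0237 0.1819] w 0.0631 F [-0.3 -0.2 -0.2]
  rot units [-18.55  -6.66  -3.32] | shift before rot [-2.07 -1.29  2.17] | shift after rot [-0.9  -3.   -0.91]
[[25, 9, -21, 0, -61, 158]]
tray [[-17, 22, -30, 0, -39, -160]]
yaw3.20 z46 t 15.27 p [0.5916 0.0237 0.1819] w 0.0631 F [-0.3 -0.2 -0.2]
  rot units [19.67 -3.36  6.74] | shift before rot [ 4.54 -0.12  5.95] | shift after rot [6.8  3.   0.91]
[[25, 19, -31, 0, -40, -22]]
yaw3.20 z200 t 15.27 p [0.5916 0.0237 0.1819] w 0.0631 F [-0.3 -0.2 -0.2]
  rot units [19.67 -3.36  6.74] | shift before rot [-2.07 -1.29  2.17] | shift after rot [-0.9   3.    0.91]
[[25, 9, -21, 0, -61, -22]]
tray [[-17, 22, -30, 0, -39, 20]]
```

View pics/k4scene.png

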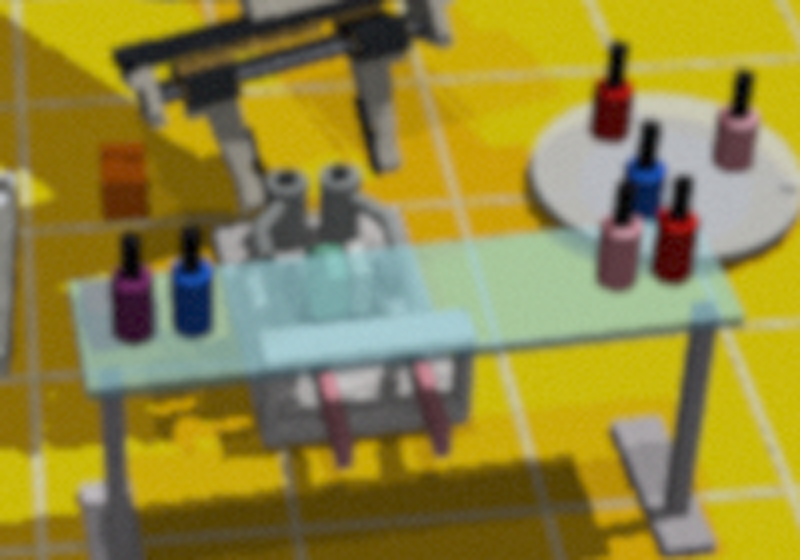

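The handles have sprung open again, with the paddles at (335,420) and (432,410) as before. The mint cassette still stands on the seat at (330,280), and the white cap sits close beside it at (360,280). Next I turn the tool to the grasp orientation above it.

Call:
arm_command(plan=[{"dx": -0.7, "dy": -0.43, "dz": 0.7, "wx": 0, "wy": 0, "wz": 0}, {"dx": -0.7, "dy": -0.43, "dz": 0.75, "wx": 0, "wy": 0, "wz": 0}, {"dx": -0.7, "dy": -0.43, "dz": 0.75, "wx": 0, "wy": 0, "wz": 0}, {"dx": 0, "dy": 0, "dz": 0, "wx": 0.98, "wy": -0.17, "wz": 0.34}, {"dx": 0, "dy": 0, "dz": 0, "wx": 0.98, "wy": -0.17, "wz": 0.34}, {"dx": 0, "dy": 0, "dz": 0, "wx": 0.98, "wy": -0.17, "wz": 0.34}, {"dx": 0, "dy": 0, "dz": 0, "wx": 0.98, "wy": -0.17, "wz": 0.34}, {"dx": 0, "dy": 0, "dz": 0, "wx": 0.98, "wy": -0.17, "wz": 0.34}, {"dx": 0, "dy": 0, "dz": 0, "wx": 0.98, "wy": -0.17, "wz": 0.34}, {"dx": 0, "dy": 0, "dz": 0, "wx": 0.98, "wy": -0.17, "wz": 0.34}, {"dx": 0, "dy": 0, "dz": 0, "wx": 0.98, "wy": -0.17, "wz": 0.34}, {"dx": 0, "dy": 0, "dz": 0, "wx": 0.98, "wy": -0.17, "wz": 0.34}, {"dx": 0, "dy": 0, "dz": 0, "wx": 0.98, "wy": -0.17, "wz": 0.34}, {"dx": 0, "dy": 0, "dz": 0, "wx": 0.98, "wy": -0.17, "wz": 0.34}, {"dx": 0, "dy": 0, "dz": 0, "wx": 0.98, "wy": -0.17, "wz": 0.34}, {"dx": 0, "dy": 0, "dz": 0, "wx": 0.98, "wy": -0.17, "wz": 0.34}, {"dx": 0, "dy": 0, "dz": 0, "wx": 0.98, "wy": -0.17, "wz": 0.34}, {"dx": 0, "dy": 0, "dz": 0, "wx": 0.98, "wy": -0.17, "wz": 0.34}, {"dx": 0, "dy": 0, "dz": 0, "wx": 0.98, "wy": -0.17, "wz": 0.34}, {"dx": 0, "dy": 0, "dz": 0, "wx": 0.98, "wy": -0.17, "wz": 0.34}])

```text
time_s: 16.98
tcp_pos: [0.5235, 0.041, 0.1831]
eef_rot: [-138.2, 87.0, -34.6]
contact_force: [0.7, 0.3, 0.9]
gripper_width: 0.0615
```

```bash
cat > g2.py <<'E'
from gr import *
import sys
p,R=down(P(0,-7.5,float(sys.argv[1])),Q[2]+np.pi); delta(p,R); print(np.round(r.get_state()['joints'],1))
E
python3 g2.py 150
```

```text
t 16.98 p [0.5235 0.041  0.1831] w 0.0615 F [0.7 0.3 0.9]
  rot units [ 2.24 -0.45  0.48] | shift before rot [ 1.67 -0.26 -0.15] | shift after rot [ 1.65 -0.35 -0.16]
[ 27.9   7.6 -25.7   3.2 -55.4 -16. ]
```

Call:
arm_command(plan=[{"dx": 0, "dy": -0.1, "dz": -0.05, "wx": 0.75, "wy": -0.15, "wz": 0.16}, {"dx": 0, "dy": -0.1, "dz": -0.05, "wx": 0.75, "wy": -0.15, "wz": 0.16}, {"dx": 0, "dy": -0.1, "dz": -0.05, "wx": 0.75, "wy": -0.15, "wz": 0.16}, {"dx": 0, "dy": 0, "dz": 0, "wx": 0, "wy": 0, "wz": 0}, {"dx": 0, "dy": 0, "dz": 0, "wx": 0, "wy": 0, "wz": 0}])

```text
time_s: 17.4
tcp_pos: [0.5313, 0.0398, 0.1773]
eef_rot: [89.0, 89.4, -178.4]
contact_force: [-0.2, -0.3, -0.8]
gripper_width: 0.0615
```

```bash
python3 g2.py 46; python3 - <<'E'
from go import *
for n,b in(('scene',(200,340,250,450)),('top',(180,320,210,370))):
    p,d=r.capture(n); cv2.imwrite(f'pics/k5{n}.png',cv2.resize(p[b[0]:b[1],b[2]:b[3],::-1],None,fx=4,fy=4,interpolation=cv2.INTER_CUBIC))
E
```

```text
t 17.4 p [0.5313 0.0398 0.1773] w 0.0615 F [-0.2 -0.3 -0.8]
  rot units [-0.17  0.   -0.13] | shift before rot [ 6.57 -0.03 -0.08] | shift after rot [ 6.57  0.04 -0.07]
[ 25.2  10.4 -21.6  -0.3 -58.6 -22.5]
```

View pics/k5scene.png

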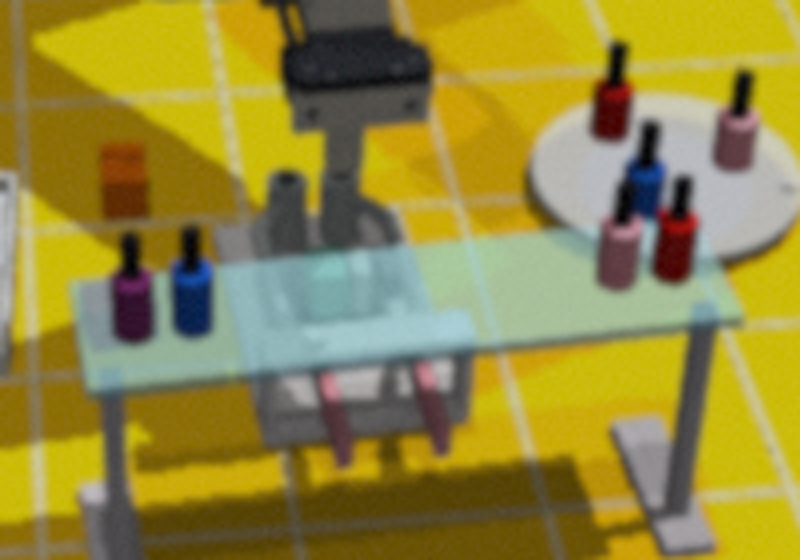

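View pics/k5top.png

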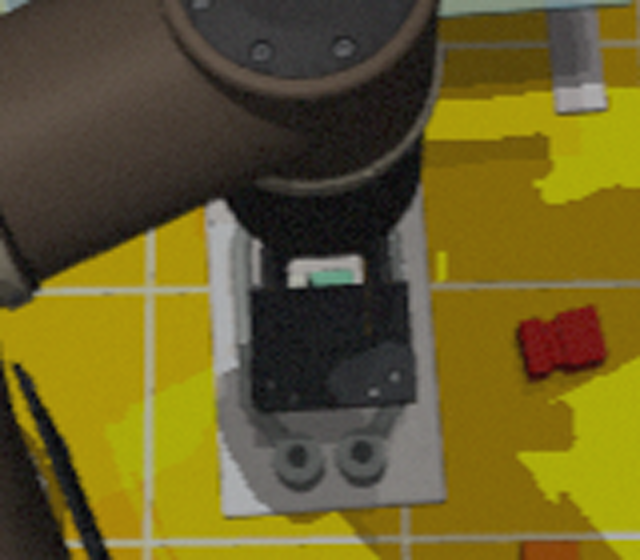

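```bash
python3 - <<'E'
from go import *
m=r.camera_model('top')
p,d=r.capture('top'); A=cv2.imread('pics/top0.png')[:,:,::-1]
for nm,I in (('before',A),('now',p)):
    h=cv2.cvtColor(np.ascontiguousarray(I),cv2.COLOR_RGB2HSV); print(nm)
    for row in range(244,265):
        x=[c for c in range(275,312) if 70<h[row,c,0]<95 and h[row,c,1]>50 and h[row,c,2]>70]
        if x:
            c,s=np.cos(Q[2]),np.sin(Q[2])
            pr=[]
            for cc in (x[0]-.5,x[-1]+.5):
                w=atz(m,(cc,row),.064)-[Q[0],Q[1],0]; pr.append(((c*w[0]+s*w[1])*1000,(-s*w[0]+c*w[1])*1000))
            print(row,x[0],x[-1],np.round(pr,1).tolist())
E
```

```text
before
248 292 298 [[12.9, -4.9], [11.7, -20.8]]
249 290 298 [[10.9, -0.2], [9.4, -20.6]]
250 289 298 [[8.7, 2.2], [7.1, -20.5]]
251 289 298 [[6.4, 2.3], [4.8, -20.3]]
252 290 299 [[4.0, 0.2], [2.3, -22.4]]
253 290 299 [[1.6, 0.4], [-0.0, -22.2]]
254 289 299 [[-0.5, 2.8], [-2.3, -22.1]]
255 289 299 [[-2.8, 3.0], [-4.6, -21.9]]
256 289 300 [[-5.1, 3.1], [-7.1, -24.0]]
257 289 300 [[-7.4, 3.3], [-9.4, -23.8]]
258 289 300 [[-9.7, 3.4], [-11.7, -23.7]]
259 290 300 [[-12.2, 1.3], [-14.0, -23.5]]
260 290 290 [[-14.5, 1.5], [-14.6, -0.8]]
261 291 291 [[-16.9, -0.6], [-17.1, -2.9]]
now
248 288 297 [[13.6, 4.1], [11.9, -18.5]]
249 287 297 [[11.4, 6.6], [9.6, -18.4]]
250 288 297 [[8.9, 4.4], [7.2, -18.2]]
251 288 292 [[6.6, 4.6], [5.8, -6.7]]
```

The mint body has shifted about 3 mm towards +y and now spans roughly -18 to +5 mm, so gripping at -7.5 mm is centred. Descending.

Call:
arm_command(plan=[{"dx": 0.5, "dy": 0, "dz": -0.07, "wx": -0.17, "wy": 0, "wz": -0.13}, {"dx": 0.8, "dy": 0, "dz": 0, "wx": 0, "wy": 0, "wz": 0}, {"dx": 0.8, "dy": 0, "dz": 0, "wx": 0, "wy": 0, "wz": 0}, {"dx": 0.8, "dy": 0, "dz": 0, "wx": 0, "wy": 0, "wz": 0}, {"dx": 0.8, "dy": 0, "dz": 0, "wx": 0, "wy": 0, "wz": 0}, {"dx": 0, "dy": 0, "dz": 0, "wx": 0, "wy": 0, "wz": 0}])

```text
time_s: 18.05
tcp_pos: [0.5309, 0.0398, 0.1036]
eef_rot: [-85.1, 89.5, 8.9]
contact_force: [-0.4, 0.0, -1.2]
gripper_width: 0.0616
```

```bash
python3 g2.py 46
```

```text
t 18.05 p [0.5309 0.0398 0.1036] w 0.0616 F [-0.4  0.  -1.2]
  rot units [0.14 0.01 0.11] | shift before rot [ 2.88  0.04 -0.07] | shift after rot [ 2.88  0.02 -0.07]
[ 25.5  14.4 -27.8   0.2 -47.3 -21.6]
```

Call:
arm_command(plan=[{"dx": 0.5, "dy": 0.02, "dz": -0.07, "wx": 0.14, "wy": 0, "wz": 0.11}, {"dx": 0.7, "dy": 0, "dz": 0, "wx": 0, "wy": 0, "wz": 0}, {"dx": 0.6, "dy": 0, "dz": 0, "wx": 0, "wy": 0, "wz": 0}, {"dx": 0.4, "dy": 0, "dz": 0, "wx": 0, "wy": 0, "wz": 0}, {"dx": 0, "dy": 0, "dz": 0, "wx": 0, "wy": 0, "wz": 0}])

```text
time_s: 18.47
tcp_pos: [0.5319, 0.0393, 0.0602]
eef_rot: [-67.1, 89.8, 26.4]
contact_force: [-0.3, -0.3, -0.2]
gripper_width: 0.0613
```

```bash
python3 g2.py 46
```

```text
t 18.47 p [0.5319 0.0393 0.0602] w 0.0613 F [-0.3 -0.3 -0.2]
  rot units [0.04 0.02 0.04] | shift before rot [ 0.71  0.07 -0.04] | shift after rot [ 0.71  0.07 -0.04]
[ 25.3  18.  -29.9  -0.  -41.9 -21.7]
```

Call:
arm_command(plan=[{"dx": 0.45, "dy": 0.07, "dz": -0.04, "wx": 0.04, "wy": 0.02, "wz": 0.04}, {"dx": 0.25, "dy": 0, "dz": 0, "wx": 0, "wy": 0, "wz": 0}, {"dx": 0, "dy": 0, "dz": 0, "wx": 0, "wy": 0, "wz": 0}])

```text
time_s: 18.72
tcp_pos: [0.5315, 0.0387, 0.0463]
eef_rot: [-98.1, 89.9, -4.8]
contact_force: [0.0, 0.0, -0.1]
gripper_width: 0.0611
```

Call:
arm_command(plan=[{"dx": 0, "dy": 0, "dz": 0, "wx": 0, "wy": 0, "wz": 0}, {"dx": 0, "dy": 0, "dz": 0, "wx": 0, "wy": 0, "wz": 0}, {"dx": 0, "dy": 0, "dz": 0, "wx": 0, "wy": 0, "wz": 0}, {"dx": 0, "dy": 0, "dz": 0, "wx": 0, "wy": 0, "wz": 0}, {"dx": 0, "dy": 0, "dz": 0, "wx": 0, "wy": 0, "wz": 0}, {"dx": 0, "dy": 0, "dz": 0, "wx": 0, "wy": 0, "wz": 0}, {"dx": 0, "dy": 0, "dz": 0, "wx": 0, "wy": 0, "wz": 0}, {"dx": 0, "dy": 0, "dz": 0, "wx": 0, "wy": 0, "wz": 0}], fingers=0.6, force=14)

```text
time_s: 19.38
tcp_pos: [0.5323, 0.039, 0.0478]
eef_rot: [-80.9, 89.8, 12.5]
contact_force: [-0.4, 0.8, -0.5]
gripper_width: 0.0321
```

```bash
python3 g2.py 150
```

```text
t 19.38 p [0.5323 0.039  0.0478] w 0.0321 F [-0.4  0.8 -0.5]
  rot units [-0.    0.01  0.04] | shift before rot [-5.11  0.07 -0.02] | shift after rot [-5.11  0.09 -0.03]
[ 25.3  19.  -30.6   0.1 -40.2 -21.9]
```

Gripped at 32.1 mm, the cassette's width. Lifting.

Call:
arm_command(plan=[{"dx": -0.3, "dy": 0, "dz": 0, "wx": 0, "wy": 0, "wz": 0}, {"dx": -0.5, "dy": 0, "dz": 0, "wx": 0, "wy": 0, "wz": 0}, {"dx": -0.6, "dy": 0, "dz": 0, "wx": 0, "wy": 0, "wz": 0}, {"dx": -0.8, "dy": 0, "dz": 0, "wx": 0, "wy": 0, "wz": 0}, {"dx": -0.8, "dy": 0, "dz": 0, "wx": 0, "wy": 0, "wz": 0}, {"dx": -0.8, "dy": 0, "dz": 0, "wx": 0, "wy": 0, "wz": 0}, {"dx": -0.8, "dy": 0, "dz": 0, "wx": 0, "wy": 0, "wz": 0}, {"dx": -0.6, "dy": 0, "dz": 0, "wx": 0, "wy": 0, "wz": 0}, {"dx": 0, "dy": 0, "dz": 0, "wx": 0, "wy": 0, "wz": 0}])

```text
time_s: 20.13
tcp_pos: [0.5314, 0.0383, 0.1624]
eef_rot: [-90.6, 89.8, 2.8]
contact_force: [1.0, 0.1, 0.1]
gripper_width: 0.032
```

```bash
cat > tr.py <<'E'
from gr import *
import sys
z=float(sys.argv[1]); yaw=np.pi-.03
p,R=down([.437,-.331,z],yaw); delta(p,R); print(np.round(r.get_state()['joints'],1))
E
python3 tr.py .16; python3 - <<'E'
from go import *
p,d=r.capture('scene'); cv2.imwrite('pics/k6.png',cv2.resize(p[160:340,210:450,::-1],None,fx=3.3,fy=3.3,interpolation=cv2.INTER_CUBIC))
A=cv2.imread('pics/top0.png'); cv2.imwrite('pics/tray.png',cv2.resize(A[240:345,370:490],None,fx=5,fy=5,interpolation=cv2.INTER_CUBIC))
E
```

```text
t 20.13 p [0.5314 0.0383 0.1624] w 0.032 F [1.  0.1 0.1]
  rot units [1.12 0.   0.05] | shift before rot [  0.1    5.81 -18.15] | shift after rot [  0.12   4.17 -18.6 ]
[ 25.3  10.7 -23.5   0.1 -55.6 -21.9]
```

View pics/k6.png

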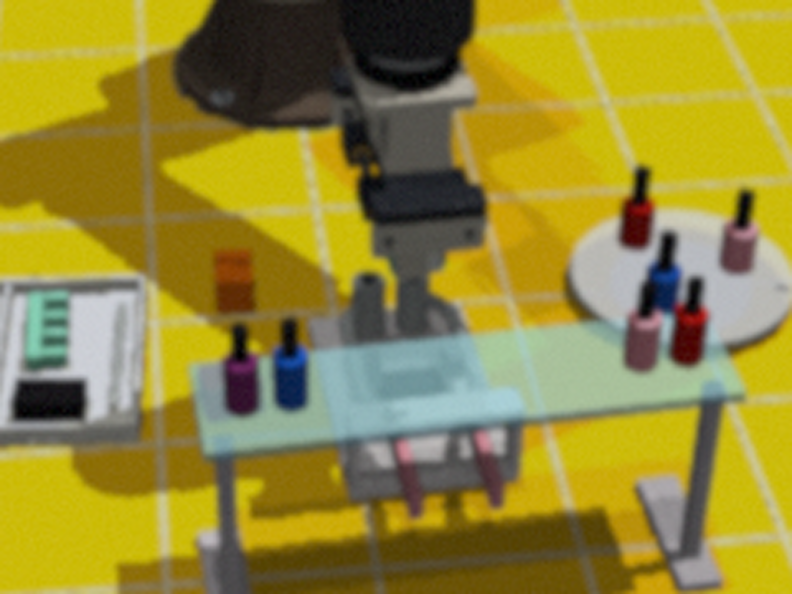

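View pics/tray.png

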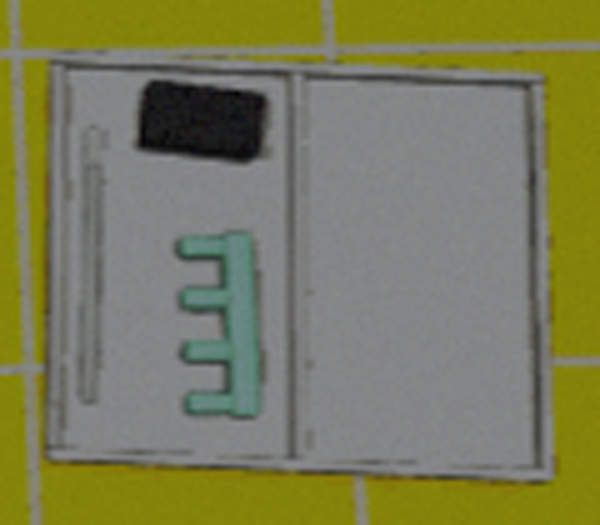

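The seat is now empty and the handles are open. The tray crop shows the right half empty, spanning crop (300–535, 78–465).

Call:
arm_command(plan=[{"dx": 0, "dy": 0.15, "dz": -0.5, "wx": 0, "wy": 0, "wz": 0}, {"dx": 0, "dy": 0.33, "dz": -1, "wx": 0, "wy": 0, "wz": 0}, {"dx": 0, "dy": 0.33, "dz": -1, "wx": 0, "wy": 0, "wz": 0}, {"dx": 0, "dy": 0.33, "dz": -1, "wx": 0, "wy": 0, "wz": 0}, {"dx": 0, "dy": 0.33, "dz": -1, "wx": 0, "wy": 0, "wz": 0}, {"dx": 0, "dy": 0.33, "dz": -1, "wx": 0, "wy": 0, "wz": 0}, {"dx": 0, "dy": 0.33, "dz": -1, "wx": 0, "wy": 0, "wz": 0}, {"dx": 0, "dy": 0.33, "dz": -1, "wx": 0, "wy": 0, "wz": 0}, {"dx": 0, "dy": 0.33, "dz": -1, "wx": 0, "wy": 0, "wz": 0}, {"dx": 0, "dy": 0.33, "dz": -1, "wx": 0, "wy": 0, "wz": 0}, {"dx": 0, "dy": 0.33, "dz": -1, "wx": 0, "wy": 0, "wz": 0}, {"dx": 0, "dy": 0.33, "dz": -1, "wx": 0, "wy": 0, "wz": 0}, {"dx": 0, "dy": 0.33, "dz": -1, "wx": 0, "wy": 0, "wz": 0}, {"dx": 0, "dy": 0.33, "dz": -1, "wx": 0, "wy": 0, "wz": 0}, {"dx": 0, "dy": 0.33, "dz": -1, "wx": 0, "wy": 0, "wz": 0}, {"dx": 0, "dy": 0.33, "dz": -1, "wx": 0, "wy": 0, "wz": 0}, {"dx": 0, "dy": 0.25, "dz": -0.7, "wx": 0, "wy": 0, "wz": 0}, {"dx": 0, "dy": 0.2, "dz": -0.5, "wx": 0, "wy": 0, "wz": 0}, {"dx": 0, "dy": 0, "dz": 0, "wx": 0, "wy": 0, "wz": 0}])

```text
time_s: 21.77
tcp_pos: [0.4179, -0.3221, 0.1468]
eef_rot: [74.9, 88.6, 168.3]
contact_force: [-0.0, 1.0, -0.7]
gripper_width: 0.0319
```

```bash
sed -i 's/-.331,z/-.338,z/' tr.py; python3 tr.py .05; python3 - <<'E'
from go import *
m=r.camera_model('top')
for q in [(454.6,294.4),(370+300/5,240+78/5),(370+535/5,240+85/5),(370+537/5,240+465/5),(370+300/5,240+455/5)]: print(atz(m,q,.005).round(4))
for n,b in(('scene',(190,340,140,340)),('top',(200,360,340,540))):
    p,d=r.capture(n); cv2.imwrite(f'pics/k7{n}.png',cv2.resize(p[b[0]:b[1],b[2]:b[3],::-1],None,fx=3.5,fy=3.5,interpolation=cv2.INTER_CUBIC))
E
```

```text
t 21.77 p [ 0.4179 -0.3221  0.1468] w 0.0319 F [-0.   1.  -0.7]
  rot units [ 1.11  0.07 -0.3 ] | shift before rot [ 4.81 -1.02 -0.88] | shift after rot [ 4.84 -0.98 -0.77]
[-16.2  12.1 -24.1   0.1 -55.2  19.5]
[ 0.4398 -0.337   0.005 ]
[ 0.533  -0.2854  0.005 ]
[ 0.528  -0.3967  0.005 ]
[ 0.35   -0.3829  0.005 ]
[ 0.3561 -0.2741  0.005 ]
```

View pics/k7scene.png

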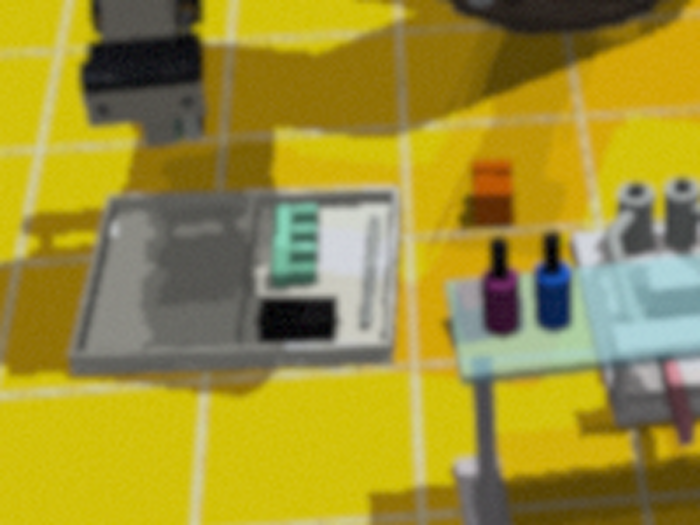

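View pics/k7top.png

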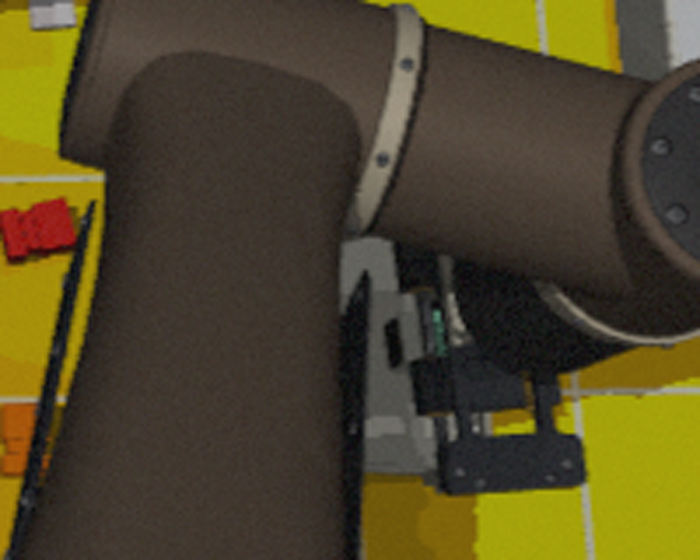

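The top view shows the mint body between the fingers at crop (438,330); in the scene view a finger hides it. The empty half is clear, so I correct the tilt and go down.

```bash
sed -i 's/.437,-.338,z/.438,-.344,z/' tr.py; python3 tr.py .05
```

```text
t 21.87 p [ 0.4184 -0.3208  0.1469] w 0.0323 F [ 0.3 -0.5  0.2]
  rot units [ 1.11  0.07 -0.3 ] | shift before rot [ 4.81 -1.02 -1.25] | shift after rot [ 4.85 -1.01 -1.13]
[-16.1  12.  -24.1   0.1 -55.2  19.4]
```

Call:
arm_command(plan=[{"dx": 0.3, "dy": -0.5, "dz": -0.6, "wx": 0.55, "wy": 0.03, "wz": -0.15}, {"dx": 0.7, "dy": -0.5, "dz": -0.55, "wx": 0.55, "wy": 0.03, "wz": -0.15}, {"dx": 0.7, "dy": 0, "dz": 0, "wx": 0, "wy": 0, "wz": 0}, {"dx": 0.7, "dy": 0, "dz": 0, "wx": 0, "wy": 0, "wz": 0}, {"dx": 0.6, "dy": 0, "dz": 0, "wx": 0, "wy": 0, "wz": 0}, {"dx": 0.3, "dy": 0, "dz": 0, "wx": 0, "wy": 0, "wz": 0}, {"dx": 0, "dy": 0, "dz": 0, "wx": 0, "wy": 0, "wz": 0}])

```text
time_s: 22.45
tcp_pos: [0.4406, -0.3398, 0.0773]
eef_rot: [-60.7, 89.9, 27.6]
contact_force: [0.2, 0.2, -0.1]
gripper_width: 0.0319
```

```bash
python3 tr.py .023
```

```text
t 22.45 p [ 0.4406 -0.3398  0.0773] w 0.0319 F [ 0.2  0.2 -0.1]
  rot units [0.01 0.01 0.02] | shift before rot [ 2.72  0.13 -0.22] | shift after rot [ 2.72  0.13 -0.21]
[-17.5  18.5 -25.9  -0.1 -45.5  15.9]
```

Call:
arm_command(plan=[{"dx": 0.4, "dy": 0.1, "dz": -0.2, "wx": 0, "wy": 0, "wz": 0}, {"dx": 0.6, "dy": 0, "dz": 0, "wx": 0, "wy": 0, "wz": 0}, {"dx": 0.5, "dy": 0, "dz": 0, "wx": 0, "wy": 0, "wz": 0}, {"dx": 0.3, "dy": 0, "dz": 0, "wx": 0, "wy": 0, "wz": 0}, {"dx": 0.15, "dy": 0, "dz": 0, "wx": 0, "wy": 0, "wz": 0}, {"dx": 0, "dy": 0, "dz": 0, "wx": 0, "wy": 0, "wz": 0}, {"dx": 0, "dy": 0, "dz": 0, "wx": 0, "wy": 0, "wz": 0}])

```text
time_s: 23.03
tcp_pos: [0.4399, -0.3436, 0.0376]
eef_rot: [-92.2, 89.7, -3.7]
contact_force: [-0.7, -1.2, -0.7]
gripper_width: 0.0319
```

```bash
python3 tr.py .023;  python3 - <<'E'
from go import *
for n,b in(('scene',(190,340,140,340)),):
    p,d=r.capture(n); cv2.imwrite(f'pics/k8{n}.png',cv2.resize(p[b[0]:b[1],b[2]:b[3],::-1],None,fx=3.5,fy=3.5,interpolation=cv2.INTER_CUBIC))
E
```

```text
t 23.03 p [ 0.4399 -0.3436  0.0376] w 0.0319 F [-0.7 -1.2 -0.7]
  rot units [ 0.05 -0.    0.06] | shift before rot [ 0.73  0.1  -0.02] | shift after rot [ 0.73  0.1  -0.02]
[-17.9  21.7 -27.9  -0.1 -40.2  16.5]
```

View pics/k8scene.png

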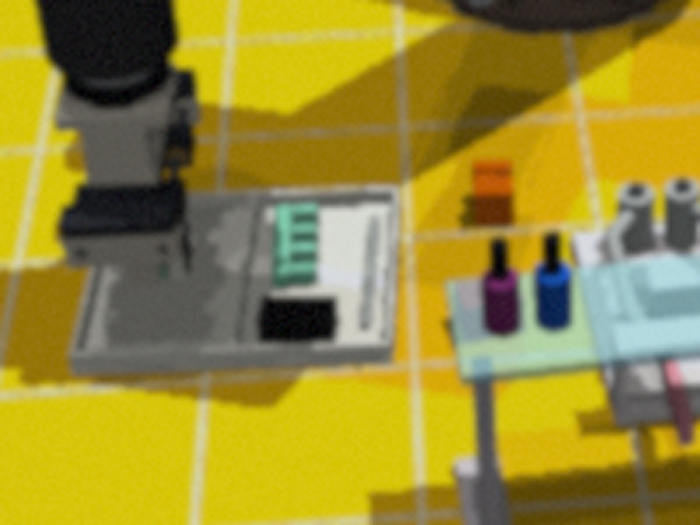

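The gripper is over the empty half, with a bit of mint showing at (163,268). Creeping down.

Call:
arm_command(plan=[{"dx": 0.25, "dy": 0, "dz": 0, "wx": 0.05, "wy": 0, "wz": 0.06}, {"dx": 0.2, "dy": 0, "dz": 0, "wx": 0, "wy": 0, "wz": 0}, {"dx": 0.1, "dy": 0, "dz": 0, "wx": 0, "wy": 0, "wz": 0}, {"dx": 0, "dy": 0, "dz": 0, "wx": 0, "wy": 0, "wz": 0}])

```text
time_s: 23.42
tcp_pos: [0.441, -0.3441, 0.027]
eef_rot: [-119.7, 89.9, -31.5]
contact_force: [0.7, 0.7, -1.0]
gripper_width: 0.0324
```

```bash
python3 tr.py .023
```

```text
t 23.42 p [ 0.441  -0.3441  0.027 ] w 0.0324 F [ 0.7  0.7 -1. ]
  rot units [-0.01 -0.01  0.02] | shift before rot [ 0.2   0.15 -0.  ] | shift after rot [ 0.2   0.15 -0.  ]
[-17.9  22.7 -28.2   0.  -39.   16.1]
```

Call:
arm_command(plan=[{"dx": 0.1, "dy": 0, "dz": 0, "wx": 0, "wy": 0, "wz": 0}, {"dx": 0.08, "dy": 0, "dz": 0, "wx": 0, "wy": 0, "wz": 0}, {"dx": 0, "dy": 0, "dz": 0, "wx": 0, "wy": 0, "wz": 0}])

```text
time_s: 23.67
tcp_pos: [0.4411, -0.3441, 0.0231]
eef_rot: [-120.8, 89.9, -32.5]
contact_force: [0.5, 0.2, -1.4]
gripper_width: 0.0324
```

```bash
python3 tr.py .023
```

```text
t 23.67 p [ 0.4411 -0.3441  0.0231] w 0.0324 F [ 0.5  0.2 -1.4]
  rot units [-0.01 -0.01  0.03] | shift before rot [0.   0.16 0.  ] | shift after rot [0.   0.16 0.  ]
[-17.9  23.  -28.4   0.1 -38.4  16.1]
```

Call:
arm_command(plan=[{"dx": 0.06, "dy": 0, "dz": 0, "wx": 0, "wy": 0, "wz": 0}, {"dx": 0, "dy": 0, "dz": 0, "wx": 0, "wy": 0, "wz": 0}])

```text
time_s: 23.83
tcp_pos: [0.4413, -0.3444, 0.0226]
eef_rot: [-126.7, 89.8, -38.4]
contact_force: [0.4, -0.6, -0.5]
gripper_width: 0.032
```

Call:
arm_command(plan=[{"dx": 0.05, "dy": 0, "dz": 0, "wx": 0, "wy": 0, "wz": 0}, {"dx": 0, "dy": 0, "dz": 0, "wx": 0, "wy": 0, "wz": 0}])

```text
time_s: 24.0
tcp_pos: [0.4417, -0.3445, 0.0226]
eef_rot: [-126.2, 89.8, -37.9]
contact_force: [-0.0, 0.5, -0.8]
gripper_width: 0.032
```

Call:
arm_command(plan=[{"dx": 0.12, "dy": 0, "dz": 0, "wx": 0, "wy": 0, "wz": 0}, {"dx": 0.08, "dy": 0, "dz": 0, "wx": 0, "wy": 0, "wz": 0}])

```text
time_s: 24.17
tcp_pos: [0.4419, -0.345, 0.0211]
eef_rot: [-134.8, 89.7, -46.4]
contact_force: [-5.0, 7.1, 21.3]
gripper_width: 0.032
```

It's on the floor (upward force 21 N). Relaxing, then opening.

Call:
arm_command(plan=[{"dx": -0.03, "dy": 0, "dz": 0, "wx": 0, "wy": 0, "wz": 0}, {"dx": 0, "dy": 0, "dz": 0, "wx": 0, "wy": 0, "wz": 0}])

```text
time_s: 24.33
tcp_pos: [0.4421, -0.3451, 0.0223]
eef_rot: [-130.7, 89.7, -42.3]
contact_force: [-0.2, 0.0, -0.6]
gripper_width: 0.0318
```

```bash
python3 tr.py .023
```

```text
t 24.33 p [ 0.4421 -0.3451  0.0223] w 0.0318 F [-0.2  0.  -0.6]
  rot units [ 0.03 -0.05  0.06] | shift before rot [-0.03  0.21  0.05] | shift after rot [-0.03  0.21  0.05]
[-17.9  23.1 -28.5   0.2 -38.1  16.1]
```

Call:
arm_command(plan=[{"dx": 0, "dy": 0, "dz": 0, "wx": 0, "wy": 0, "wz": 0}, {"dx": 0, "dy": 0, "dz": 0, "wx": 0, "wy": 0, "wz": 0}, {"dx": 0, "dy": 0, "dz": 0, "wx": 0, "wy": 0, "wz": 0}, {"dx": 0, "dy": 0, "dz": 0, "wx": 0, "wy": 0, "wz": 0}, {"dx": 0, "dy": 0, "dz": 0, "wx": 0, "wy": 0, "wz": 0}, {"dx": 0, "dy": 0, "dz": 0, "wx": 0, "wy": 0, "wz": 0}, {"dx": -0.3, "dy": 0, "dz": 0, "wx": 0, "wy": 0, "wz": 0}, {"dx": -0.6, "dy": 0, "dz": 0, "wx": 0, "wy": 0, "wz": 0}, {"dx": -0.8, "dy": 0, "dz": 0, "wx": 0, "wy": 0, "wz": 0}, {"dx": -0.9, "dy": 0, "dz": 0, "wx": 0, "wy": 0, "wz": 0}, {"dx": -0.9, "dy": 0, "dz": 0, "wx": 0, "wy": 0, "wz": 0}, {"dx": -0.9, "dy": 0, "dz": 0, "wx": 0, "wy": 0, "wz": 0}, {"dx": -0.9, "dy": 0, "dz": 0, "wx": 0, "wy": 0, "wz": 0}, {"dx": -0.9, "dy": 0, "dz": 0, "wx": 0, "wy": 0, "wz": 0}, {"dx": -0.9, "dy": 0, "dz": 0, "wx": 0, "wy": 0, "wz": 0}, {"dx": 0, "dy": 0, "dz": 0, "wx": 0, "wy": 0, "wz": 0}], fingers=-0.4)

```text
time_s: 25.67
tcp_pos: [0.4401, -0.3443, 0.1722]
eef_rot: [-166.4, 89.8, -78.0]
contact_force: [1.1, -0.9, 0.8]
gripper_width: 0.0613
```

```bash
python3 - <<'E'
from go import *
print(state()[1])
for n,b in(('scene',(190,340,140,340)),('top',(240,345,370,490))):
    p,d=r.capture(n); cv2.imwrite(f'pics/k9{n}.png',cv2.resize(p[b[0]:b[1],b[2]:b[3],::-1],None,fx=4,fy=4,interpolation=cv2.INTER_CUBIC))
E
```

```text
[ 0.44008085 -0.34433909  0.17223367]
```

View pics/k9scene.png

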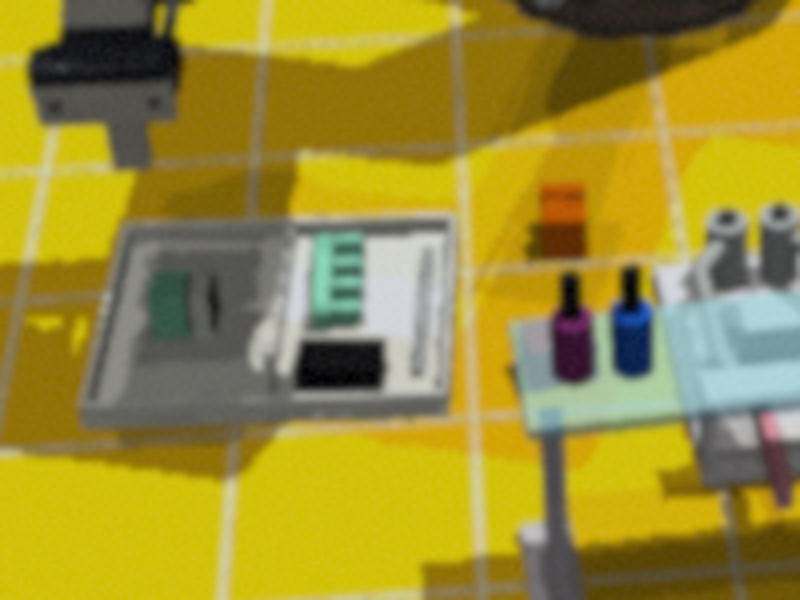

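View pics/k9top.png

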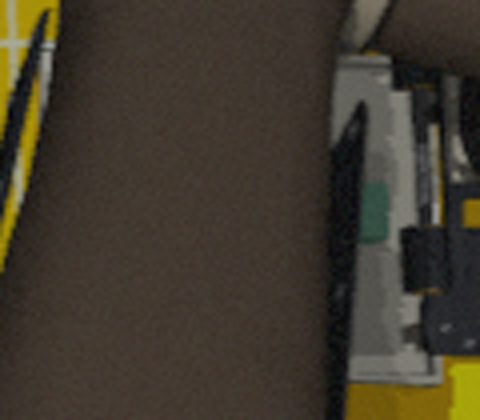

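The cassette stands in the empty half, mint at crop (170,300) with the cap right beside it at (205,300). I'll move the arm aside for a clear top view of the cap gap.

Call:
arm_command(plan=[{"dx": -0.2, "dy": 0, "dz": 0.6, "wx": 0, "wy": 0, "wz": 0}, {"dx": -0.2, "dy": 0, "dz": 1, "wx": 0, "wy": 0, "wz": 0}, {"dx": -0.2, "dy": 0, "dz": 1, "wx": 0, "wy": 0, "wz": 0}, {"dx": -0.2, "dy": 0, "dz": 1, "wx": 0, "wy": 0, "wz": 0}, {"dx": 0, "dy": 0, "dz": 1, "wx": 0, "wy": 0, "wz": 0}, {"dx": 0, "dy": 0, "dz": 1, "wx": 0, "wy": 0, "wz": 0}, {"dx": 0, "dy": 0, "dz": 1, "wx": 0, "wy": 0, "wz": 0}, {"dx": 0, "dy": 0, "dz": 1, "wx": 0, "wy": 0, "wz": 0}, {"dx": 0, "dy": 0, "dz": 1, "wx": 0, "wy": 0, "wz": 0}, {"dx": 0, "dy": 0, "dz": 1, "wx": 0, "wy": 0, "wz": 0}, {"dx": 0, "dy": 0, "dz": 1, "wx": 0, "wy": 0, "wz": 0}, {"dx": 0, "dy": 0, "dz": 1, "wx": 0, "wy": 0, "wz": 0}, {"dx": 0, "dy": 0, "dz": 1, "wx": 0, "wy": 0, "wz": 0}, {"dx": 0, "dy": 0, "dz": 1, "wx": 0, "wy": 0, "wz": 0}, {"dx": 0, "dy": 0, "dz": 1, "wx": 0, "wy": 0, "wz": 0}, {"dx": 0, "dy": 0, "dz": 1, "wx": 0, "wy": 0, "wz": 0}, {"dx": 0, "dy": 0, "dz": 0.6, "wx": 0, "wy": 0, "wz": 0}, {"dx": 0, "dy": 0, "dz": 0, "wx": 0, "wy": 0, "wz": 0}, {"dx": 0, "dy": 0, "dz": 0, "wx": 0, "wy": 0, "wz": 0}])

```text
time_s: 27.35
tcp_pos: [0.4336, 0.0027, 0.1722]
eef_rot: [90.6, 88.2, 178.7]
contact_force: [-0.8, -0.0, 0.1]
gripper_width: 0.0614
```

```bash
python3 - <<'E'
from go import *
print(state()[1])
for n,b,f in(('scene',(220,330,150,370),3.6),('top',(240,345,370,490),6)):
    p,d=r.capture(n); cv2.imwrite(f'pics/k10{n}.png',cv2.resize(p[b[0]:b[1],b[2]:b[3],::-1],None,fx=f,fy=f,interpolation=cv2.INTER_CUBIC)[:600])
    np.save(n+'_d2.npy',d); cv2.imwrite(f'pics/full_{n}.png',p[:,:,::-1])
E
```

```text
[0.43363312 0.00267301 0.17221505]
```

View pics/k10scene.png

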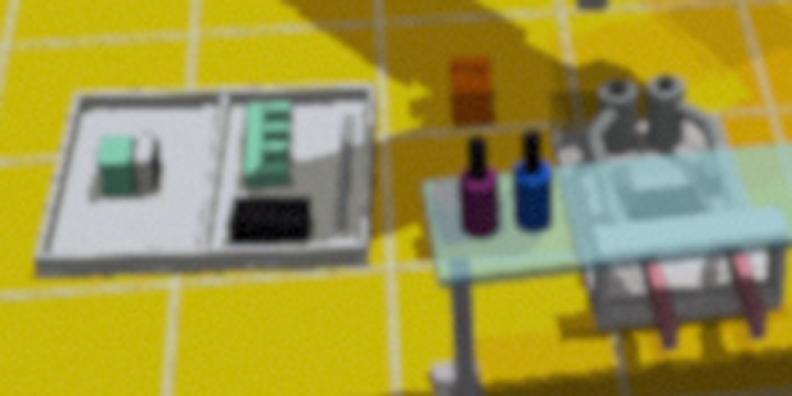

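View pics/k10top.png

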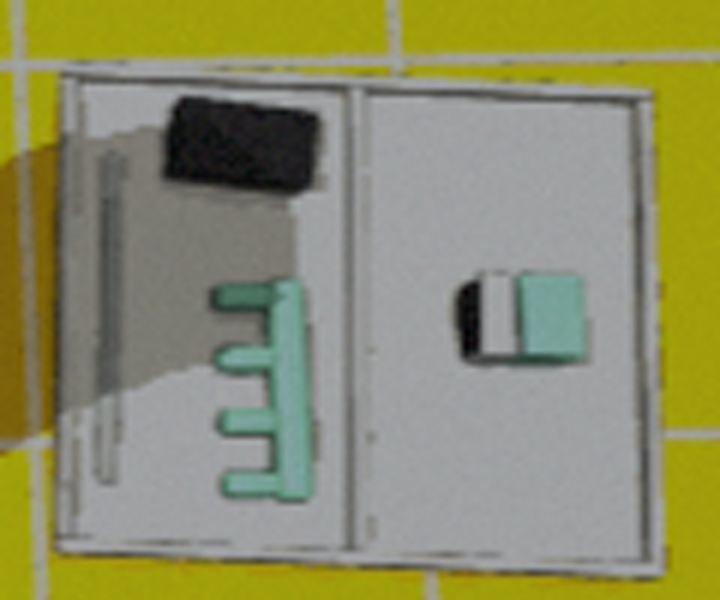

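```bash
python3 - <<'E'
from go import *
m=r.camera_model('top'); d=np.load('top_d2.npy')
for px in [(461,293),(453,292)]: print(atd(m,px,d[px[1],px[0]]).round(4))
s=r.get_state(); print(s['time_s'],s['contact_force'].round(1)); print(r.close_job())
E
```

```text
[ 0.4391 -0.3441  0.0342]
[ 0.4408 -0.3244  0.0399]
27.45 [0.3 0.3 0.3]
the job is handed in; nothing more can be done
None
```

The cap snapped on, and the cassette now stands upright in the empty half of the tray. I handed the job in at about 27.5 s of the 61 s allowed; no verdict was reported.

- **Squeeze:** I came in under the shelf edge and closed the paddles in small steps. After squeezing to 50.8 mm, a low-force test (6 N) sprang back to 61.6 mm, so the cap had not given. At 48.4 mm it held under 6 N, so I stopped there. I estimate the jaws pushed the cap to about 6 mm, against the 9 mm crush limit.
- **Placement:** The handles sprang open. I lifted the cassette out by its mint body (32 mm grip) and lowered it into the tray. It touched down at about 21 N measured at the wrist, under the 60 N limit.
- **Last pictures:** The cassette stands near the middle of the empty half at about (0.44, -0.335), with the white cap close against the mint body. The paddles are open. The separator, buffer, pusher and bottles look undisturbed. The gripper is clear and reads no contact force.

**Checks that fell short:**
- The final cap gap was too small to measure in the pictures, so "snapped but not crushed" rests on the squeeze widths and forces.
- Depth readings put the cassette top at 34 to 40 mm where 39 mm was expected, which is ordinary camera noise.
- My first approach at a 35° lean straight along the press ran into joint limits. I used a 31° lean turned 20° sideways instead.

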